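# Pry open the filter housing and lean its filter panel in the drying stand

### The job

Pry the white housing's grey cover open with the orange-handled blade, pushing it up and back past upright with the blade only (not the gripper), and then lay the blade back wholly on its blue mat. Then lift the yellow filter panel out of the housing and, without dropping it, stand its long bottom edge in the aluminium stand and leave it leaning back against the stand's tall wall, squarely. Leave the glassware alone and the cover open.

Things in the scene. Friction and masses are not known exactly. Their poses are not given: they have to be found in the camera images.
- blade: Pry tool, 180 mm long, 0.09 kg, lying on the mat, tip roughly away from the robot. Origin: centre of the handle's underside; +x to the tip, +z up. Orange handle 90 long (x -45 to 45), 22 wide, 28 tall (z 0 to 28), black collar at its front. Flat steel blade 90 long (x 45 to 135), 18 wide, 2 thick, at z 13 to 15.
- blade_tip (a point): Tip of the steel blade, at (135, 0, 14) mm in the tool's frame.
- mat: Blue mat fixed to the table, 260 (x) by 130 (y) by 2 mm thick. Origin: centre of its underside, on the table. The mat and the stand may swap sides of the table from one start to the next.
- housing: White filter housing, fixed, 150 (x) by 180 (y) by 110 mm tall without the cover; walls 5, floor 6, open on top under the cover. Origin: centre of its underside. Front (-x) roughly faces the robot; hinge on the far (+x) side. A pry notch 70 wide (y) and 12 high (z 98 to 110) cuts through the middle of the front wall's top edge, under the cover. Guides inside, up to z 61, hold the panel.
- notch (a point): Middle of the notch opening on the housing's front face, at (-75, 0, 104) mm in the housing frame.
- hinge (a point): Middle of the hinge line (along the housing's y axis), at (75, 0, 110) mm in the housing frame: the height of the cover's underside when shut.
- cover (a joint): Hinge angle (rad) of the grey cover: 0 shut, pi/2 upright, stop at 2.0. Stiff hinge (0.2 N m friction): it stays where left. Cover: plate 150 (x) by 180 (y) by 8 mm, 0.15 kg; shut, it lies on the housing's rim, flush with front and sides; its underside passes through the hinge line. A red patch on its top front edge marks the notch.
- cover_edge (a point): Middle of the lower front edge of the cover, 150 mm from the hinge line; moves with the cover.
- panel: Yellow-framed filter panel with black and grey faces, a rigid slab 14 thick (x) by 110 wide (y) by 92 tall (z) mm, about 0.15 kg (varies). Origin: centre of its bottom edge. At the start upright on the housing's floor, in its centre, its axes along the housing's, with 2 mm play in the guides; top edge 12 mm below the housing's rim.
- panel_top (a point): Middle of the panel's top edge, at (0, 0, 92) mm in the panel frame.
- stand: Aluminium leaning stand, fixed. Origin: centre of its underside. Base 90 (x) by 160 (y) mm, black top at z 8. Tall wall along the -x side (towards the robot): x -42 to -30, top at z 58. Low lip along the +x side: x 30 to 42, top at z 18. The panel's bottom edge stands on the base between lip and wall, long way along y; its top leans over towards -x on the wall's upper edge.
- flask_y: Bystander: volumetric flask, yellow stopper, 72 mm wide, 162 tall (mm); origin at the centre of its underside.
- flask_r: Bystander: volumetric flask, red stopper, 65 mm wide, 147 tall (mm); origin at the centre of its underside.
- flask_b: Bystander: volumetric flask, blue stopper, 68 mm wide, 155 tall (mm); origin at the centre of its underside.
- beaker: Bystander: glass beaker, 72 mm wide, 90 tall (mm); origin at the centre of its underside.
- jar: Bystander: amber jar, 64 mm wide, 100 tall (mm); origin at the centre of its underside.
Things that resemble listed ones, but are neither listed nor needed, are in the scene too. Of the things shaped like the blade, the orange one is meant.

How it is judged (in metres and radians):
On the way, in this order (a step that is already met when the one before it is completed fails the run):
1. the blade pries the cover up: it bears on the cover while the cover is between 0.15 and 1.3 rad open (contact force between blade and cover above 0.2 N and value of joint cover between 0.15 and 1.3 rad), for 0.05 s.
2. the cover is open past upright (over 1.57 rad) (value of joint cover above 1.57 rad), for 0.2 s.
3. the blade lies wholly on its mat, released and at rest (x of blade in the frame of mat between -0.09 and 0.09 m and y of blade in the frame of mat between -0.065 and 0.065 m and x of blade_tip in the frame of mat between -0.14 and 0.14 m and y of blade_tip in the frame of mat between -0.075 and 0.075 m and height (world z) of blade below 0.03 m and contact force between blade and the fingers below 0.1 N and linear speed of blade below 0.03 m/s), for 0.2 s.
4. the panel is lifted clear out of the housing (height (world z) of panel above 0.1 m and contact force between panel and housing below 0.1 N), for 0.1 s.
At the end, for the whole second after the job is handed in: Panel at rest with its foot on the stand between lip and wall (within 45 mm of the middle sideways), leaning 0.12 to 0.95 rad towards the tall wall, square within 0.3 rad; cover still open over 1.55 rad; blade at rest wholly on the mat (10 mm overhang allowed) (all of step 3 and x of panel in the frame of stand between -0.03 and 0.035 m and y of panel in the frame of stand between -0.045 and 0.045 m and z of panel in the frame of stand between 0.003 and 0.03 m and x of panel_top in the frame of stand below -0.018 m and angle between panel's own z axis and vertical between 0.12 and 0.95 rad and angle between the y axis of panel and the y axis of stand, either way round below 0.3 rad and contact force between panel and stand above 0.2 N and linear speed of panel below 0.02 m/s and angular speed of panel below 0.15 rad/s and value of joint cover above 1.55 rad); the robot touches nothing.
It fails at once if the gripper or arm pushes the cover (over 1 N) while it is not yet open past upright (contact force between any of the fingers, the arm and cover above 1 N and value of joint cover below 1.55 rad).
It fails at once if the panel is dropped: out of the fingers and moving faster than 0.6 m/s (contact force between the fingers and panel below 0.05 N and linear speed of panel above 0.6 m/s).
It fails at once if glassware is moved by over 40 mm or tipped over (distance of any of flask_y, flask_r, flask_b, beaker, jar from where it was at the start of the episode above 0.04 m or angle between any of flask_y, flask_r, flask_b, beaker, jar's own z axis and vertical above 0.5 rad).
It also fails if it takes over 72 s, if anything falls off the work surface, if the arm or the gripper's body presses on something with over 40 N, if the wrist force passes 120 N, or if a joint passes its speed limit or range.

### The arm

A 7-joint arm with a two-finger parallel gripper is mounted at the origin on the work surface. World frame = base frame: x ahead of the robot, y to its left, z up, the work surface at z = 0. Lengths are in mm, angles in rad, forces in N, time in s.
With the tool pointing down it reaches from about 425 to 875 mm from the base axis. Payload 8.4 kg.
Tool frame: the origin (TCP) lies on the centre line of the jaws, within the pads' length; the fingertips stand 25 mm ahead of it and the grasp point (between the pads) lies 6 mm ahead of it; x points along the fingers, y is the direction in which the jaws open and shut, and the axes are right-handed (so a half turn about x gives the same grasp; the last joint's range is limited). The gripper opens to 85 mm and grips with 20 to 120 N. Pads are 22 mm wide; open, the fingers measure 114 mm over their backs; the gripper's body (76 mm by 85 mm) begins 54 mm behind the grasp point. The pads swing forward as they close: fully open they stand 13 mm farther back than shut.
Start: joints at [1.103, 0.333, 0.04, 1.465, -0.013, 1.343, -0.059], TCP at [234.299, -606.274, 229.208] pointing down, gripper open.
Joint ranges: [-2.58, 2.58], [-0.38, 2.09], [-1.3, 1.39], [0.25, 2.4], [-1.5, 4.64], [0.08, 2.09], [-2.65, 2.65]. Speed limits (rad/s): [2.22, 2.22, 2.79, 2.79, 3.14, 3.14, 3.14].

### API

Orientations are given as a rotation vector (axis times angle).
In Python, from bench import telemetry, optics, env gives the robot as it stands.
- The arm moves only by the tool arm_command, never from a script. Its argument "deltas" is a list of rows, each a list of 5 numbers: the closure, from -1 (fully open) to 1 (shut), so that 0 is half open, then the shift along the tool's x, y, z in units of 60 mm (1.0 is 60 mm), then the turn about the tool's x in degrees. A call has 1 to 5 rows; each row shifts and turns the pose as measured when the row begins, along the tool's axes as they then stand; what a row does not reach is not made up. A row lasts 1/8 s, in which the tool goes at most 62.5 mm and 10.7 degrees, less where a joint would pass 70% of its speed; a pose out of reach is approached as far as the arm can. A call is refused whole if a number of a shift passes 1 or a number of a turn 10.7, either way. A call with a gripper value outside its range is refused whole. The fingers move at their own pace and stop on an object; "force" is the grip in N (left out, the last holds). Time passes only in rows, so rows that do not move let the fingers close. It gives the time, the measured TCP pose, the force and the opening at its end, in the units of the state.
- telemetry.read_state(): the state, without advancing time (a new reading comes with each control period).
- optics.snapshot(name): name is "scene" or "top"; returns (picture, depth): 420x560x3 uint8, red, green, blue; 420x560 float32, mm along the optical axis (not along the pixel's ray), 0 where there is no reading.
- optics.camera_info(name): a dict with "mtx" (3x3 intrinsics, pixels), "xyz" and "orientation" of the camera in the world. Camera axes: x right, y up, looking along -z (the intrinsics and any distortion apply to the point x, -y, -z); pixel columns grow to the right and rows downward; lengths in mm; the calibration is good to about 2 mm. A picture is of the moment at which its call begins. camera_info takes no time and is no camera call.
- env.sign_off(): hands the job in, once; it reports no verdict.
The state is a dict: "clock": time; "joint_pos": joint angles; "qvel": joint speeds; "effort": joint torques, N m; "eef_pos": TCP position; "orientation": TCP orientation; "force": force on the tool from outside, world axes, zero at the start; "torque": the same for the moment, N m; "finger_gap": opening from 0.0 (shut) to 1.0 (fully open).
Only numpy, scipy, OpenCV 4.12 (cv2) and the standard library are available. Lean on these libraries where they do the work, as an engineer would, in place of code of your own. Each camera call takes 0.05 s, during which the arm holds its last target.

## Working session

There is one attempt and no reset: what is moved stays moved. The work goes in short steps, Python scripts to look and compute and a tool call to move; the robot and the scene stay as the last step left them, time stands still between calls to the robot, and variables do not carry over. Pictures are saved under pics/ and viewed, and the job is handed in when it is done.

Besides the shell and the picture viewer there is one more tool, called after "Request:" by a JSON object that holds its "method" and its "body". arm_command: Moves the arm, as the interface text tells. Its arguments: {"type":"object","properties":{"deltas":{"type":"array"},"force":{"type":"number"}},"required":["deltas"]}

```bash
ls; mkdir -p pics
cat > h.py <<'E'
import numpy as np, cv2
from scipy.spatial.transform import Rotation as R
from bench import telemetry, optics, env
def snap(n,name):
    im,d=optics.snapshot(n); cv2.imwrite(f'pics/{name}.png',im[:,:,::-1]); np.save(f'pics/{name}.npy',d); return im,d
def P(n,u,v,d):
    c=optics.camera_info(n);K=np.array(c['mtx']);z=d
    p=np.array([(u-K[0,2])/K[0,0]*z,-(v-K[1,2])/K[1,1]*z,-z])
    return rot(c['orientation']).apply(p)+np.array(c['xyz'])
def rot(o):
    o=np.array(o); return R.from_matrix(o) if o.shape==(3,3) else R.from_rotvec(o)
def proj(n,X):
    c=optics.camera_info(n);K=np.array(c['mtx'])
    p=rot(c['orientation']).inv().apply(np.array(X,float)-np.array(c['xyz']))
    return K[0,0]*p[...,0]/-p[...,2]+K[0,2],K[1,1]*p[...,1]*1/p[...,2]+K[1,2]
E
python3 - <<'E'
from h import *
for n in('scene','top'):
    print(optics.camera_info(n)); snap(n,n+'0')
print(telemetry.read_state())
E
```

```text
pics
{'mtx': array([[452.76299092,   0.        , 270.48384267],
       [  0.        , 452.76299092, 207.03253263],
       [  0.        ,   0.        ,   1.        ]]), 'xyz': array([1588.00635058,  233.44582435,  870.47063112]), 'orientation': array([0.6491633 , 0.84810304, 1.70342604])}
{'mtx': array([[435.68778261,   0.        , 284.58628285],
       [  0.        , 435.68778261, 205.21077565],
       [  0.        ,   0.        ,   1.        ]]), 'xyz': array([ 412.94489819,  -26.04304541, 1223.49812256]), 'orientation': array([ 0.12663224, -0.13213837, -1.55314749])}
{'clock': 0.1, 'joint_pos': array([ 1.10278669,  0.33383915,  0.03984717,  1.4661588 , -0.01343403,
        1.3432721 , -0.05847191]), 'qvel': array([ 2.20431163e-03,  3.65116151e-04, -5.96401180e-05, -2.92288912e-03,
        1.43320230e-03, -2.97477095e-03, -2.21613022e-04]), 'effort': array([ 4.11681802e-03, -6.60011029e+01,  1.37082919e+00, -4.06479728e+01,
        1.71742646e-02,  8.86671507e-03, -1.13003418e-05]), 'eef_pos': array([ 234.18991724, -605.92152167,  228.42228705]), 'orientation': array([ 2.02028979,  0.3783387 , -2.02092836]), 'force': array([ 0.08647732,  0.02386669, -0.1210366 ]), 'torque': array([ 0.01815356, -0.01880484,  0.00200648]), 'finger_gap': 0.9987995071020878}
```

View pics/scene0.png

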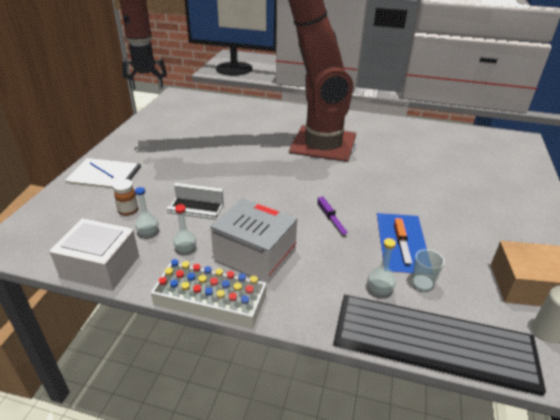

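View pics/top0.png

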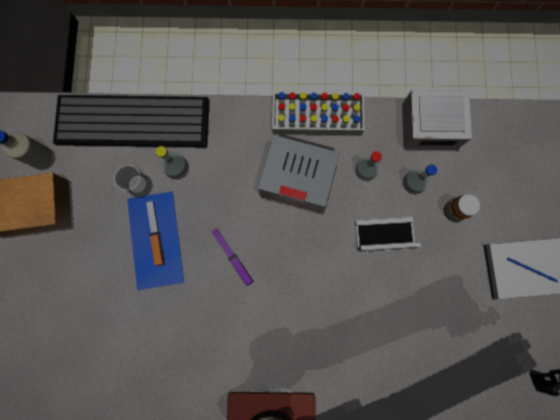

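Run:
```python
from h import *
im=cv2.imread('pics/top0.png')
for n,(x,y,w,h) in dict(mat=(110,150,110,150),hou=(245,125,110,95),sta=(340,205,90,55)).items():
    s=800//w if 800//w*h<=600 else 600//h
    c=cv2.resize(im[y:y+h,x:x+w],None,fx=s,fy=s,interpolation=cv2.INTER_CUBIC)
    for k in range(0,w,10): cv2.line(c,(k*s,0),(k*s,6 if k%50 else 14),(0,255,255),1); cv2.putText(c,str(x+k),(k*s,24),0,.35,(0,255,255),1)
    for k in range(0,h,10): cv2.line(c,(0,k*s),(6,k*s),(0,255,255),1); cv2.putText(c,str(y+k),(8,k*s+4),0,.35,(0,255,255),1)
    cv2.imwrite(f'pics/c_{n}.png',np.clip(c.astype(float)*1.5,0,255).astype(np.uint8))
```

```text
(no output)
```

View pics/c_mat.png

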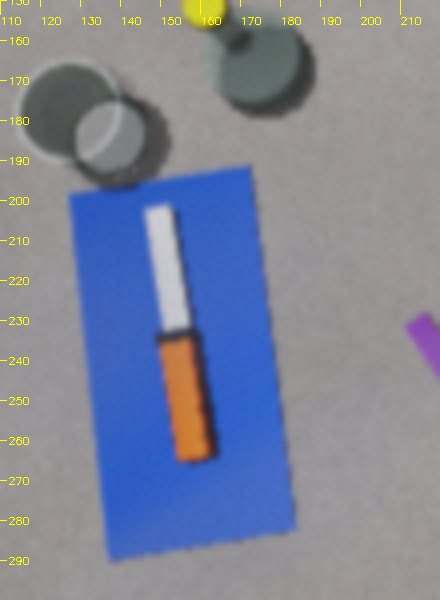

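View pics/c_hou.png

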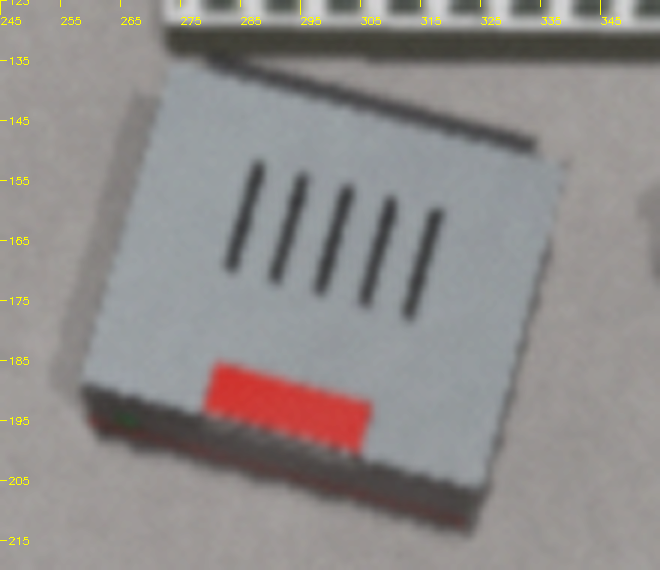

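View pics/c_sta.png

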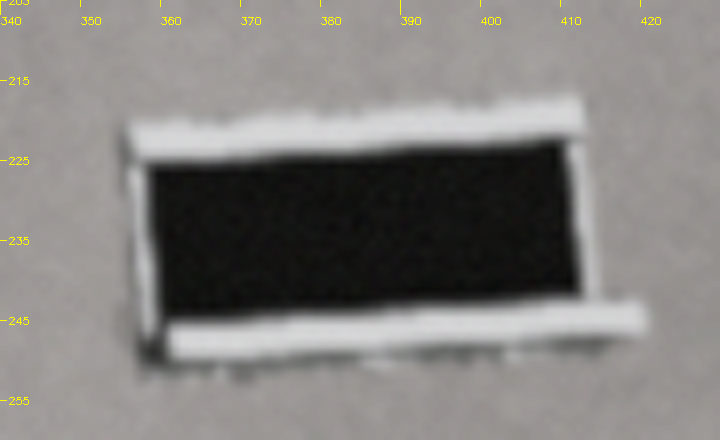

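```bash
cat > fit.py <<'E'
from h import *
from scipy.optimize import least_squares
def fit(model,pix,x0,cam='top'):
    m=np.array(model,float);p=np.array(pix,float)
    def f(q):
        c,s=np.cos(q[2]),np.sin(q[2])
        X=np.c_[m[:,0]*c-m[:,1]*s+q[0],m[:,0]*s+m[:,1]*c+q[1],m[:,2]]
        u,v=proj(cam,X); return np.r_[u-p[:,0],v-p[:,1]]
    r=least_squares(f,x0,x_scale=[100,100,1]); return r.x,np.round(r.fun,1)
E
python3 - <<'E'
from fit import *
print('mat',fit([(130,65,2),(130,-65,2),(-130,-65,2),(-130,65,2)],[(127.5,198.7),(173,191.7),(184,282.5),(137.5,290.5)],[500,300,0]))
print('hou',fit([(-75,90,118),(-75,-90,118),(75,-90,118),(75,90,118)],[(259,189.3),(325.5,206.3),(339.7,152),(273.7,136.3)],[500,0,0]))
print('sta',fit([(-42,80,58),(-42,-80,58),(-30,80,58),(-30,-80,58),(42,80,18),(42,-80,18)],[(361.2,250),(421,246.3),(361,245.2),(420.6,242.7),(356,220.6),(412.7,217.1)],[400,-200,0]))
print('bla',fit([(135,0,17),(-45,0,30)],[(149.5,201.5),(159,265)],[500,300,0]))
d=np.load('pics/top0.npy')
for u,v in[(299,175),(155,250),(150,215),(390,245),(385,232),(140,280),(230,300)]: print(u,v,P('top',u,v,d[v,u]).round(1))
s=telemetry.read_state();print(rot(s['orientation']).as_matrix().round(3))
E
```

```text
mat (array([5.12414514e+02, 3.31398041e+02, 1.75843572e-01]), array([-0. , -0.1,  0.3, -0.2, -0. , -0.3,  0.3,  0. ]))
hou (array([ 6.89025942e+02, -6.62142465e+01, -2.40188361e-01]), array([-0.4,  0.7, -0. , -0.3,  0.1,  0.4,  0.2, -0.7]))
sta (array([ 5.36677185e+02, -3.11845048e+02,  7.10532995e-02]), array([ 0.1, -0.2, -0.1, -0.2,  0.1,  0.4, -0.1,  0.2,  0.2, -0.7,  0.1,
        0.3]))
bla (array([4.87024118e+02, 3.19712228e+02, 2.28010543e-01]), array([ 0. , -0. ,  0.2, -0.2]))
299 175 [676.9 -65.1 120. ]
155 250 [483.  323.   29.1]
150 215 [581.1 346.9  15.7]
390 245 [ 503.  -311.2   62. ]
385 232 [ 543.4 -311.6    7.1]
140 280 [4.016e+02 3.677e+02 2.000e-01]
230 300 [351.  117.1   2.3]
[[-0.001  0.361 -0.933]
 [ 0.001 -0.933 -0.361]
 [-1.    -0.001  0.   ]]
```

```bash
cat > go.py <<'E'
import sys
from h import *
# usage: go.py x y z yheading_deg -> total shift in tool units + turn
def go(t,hd=None):
    s=telemetry.read_state();M=rot(s['orientation']).as_matrix()
    p=np.array(s['eef_pos']);d=np.array(t,float)-p
    L=M.T@d/60
    h=np.degrees(np.arctan2(M[1,1],M[0,1]))
    print('clk',s['clock'],'pos',p.round(1),'yhead',h.round(2),'tilt',M[2].round(3),'gap',round(s['finger_gap'],3),'F',np.round(s['force'],1))
    print('tool units',L.round(3),'norm',round(np.linalg.norm(L),2), 'turn', None if hd is None else round((-(hd-h)+180)%360-180,2))
if __name__=='__main__':
    a=list(map(float,sys.argv[1:])); go(a[:3],a[3] if len(a)>3 else None)
E
python3 go.py 470 -150 228 -77
python3 - <<'E'
from h import *
# scene cross check
s=lambda X:np.round(proj('scene',np.array(X,float)),1)
def w(q,m): c,si=np.cos(q[2]),np.sin(q[2]); return (q[0]+m[0]*c-m[1]*si,q[1]+m[0]*si+m[1]*c,m[2])
im=cv2.imread('pics/scene0.png')
H=(689,-66.2,-.2402);S=(536.7,-311.8,.071);B=(487,319.7,.228);M=(512.4,331.4,.1758)
for q,ms in((H,[(-75,90,118),(-75,-90,118),(75,-90,118),(75,90,118)]),(S,[(-42,80,58),(-42,-80,58),(42,80,18),(42,-80,18)]),(B,[(135,0,17),(-45,0,30)]),(M,[(130,65,2),(130,-65,2),(-130,-65,2),(-130,65,2)])):
    for m in ms:
        u,v=s(w(q,m)); cv2.circle(im,(int(round(u)),int(round(v))),1,(0,255,0),-1)
cv2.imwrite('pics/chk.png',cv2.resize(im[160:300,160:440],None,fx=2.8,fy=2.8,interpolation=cv2.INTER_CUBIC))
E
```

```text
clk 0.1 pos [ 234.2 -605.9  228.4] yhead -68.87 tilt [-1.    -0.001  0.   ] gap 0.999 F [ 0.1  0.  -0.1]
tool units [ 0.015 -5.671 -6.405] norm 8.55 turn 8.13
```

View pics/chk.png

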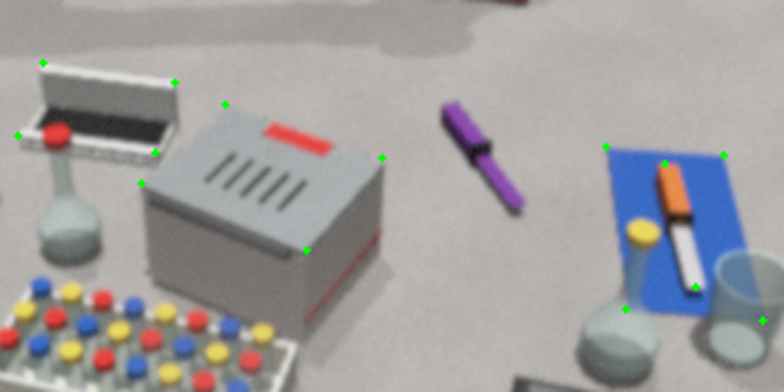

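Request:
{"method": "arm_command", "body": {"deltas": [[-1, 0, -0.63, -0.71, 2], [-1, 0, -0.63, -0.71, 2], [-1, 0, -0.63, -0.71, 2], [-1, 0, -0.63, -0.71, 2], [-1, 0, -0.63, -0.71, 0]], "force": 60}}

```text
clock: 0.72
eef_pos: [382.2, -359.5, 225.6]
orientation: [2.105, 0.232, -2.113]
force: [0.4, -0.6, 0.5]
finger_gap: 0.998
```

```bash
python3 go.py 470 -100 228 -77
```

```text
clk 0.725 pos [ 382.2 -359.5  225.6] yhead -77.65 tilt [-1.    -0.004  0.004] gap 0.998 F [ 0.4 -0.6  0.5]
tool units [-0.034 -3.912 -2.354] norm 4.57 turn -0.65
```

Request:
{"method": "arm_command", "body": {"deltas": [[-1, 0, -0.78, -0.47, 0], [-1, 0, -0.78, -0.47, 0], [-1, 0, -0.78, -0.47, 0], [-1, 0, -0.78, -0.47, 0], [-1, 0, -0.78, -0.47, 0]]}}

```text
clock: 1.35
eef_pos: [471.6, -91.2, 224.9]
orientation: [2.103, 0.233, -2.114]
force: [0.6, -0.6, -0.3]
finger_gap: 0.998
```

```bash
python3 go.py 477 317.4 100 -76.9
```

```text
clk 1.35 pos [471.6 -91.2 224.9] yhead -77.59 tilt [-1.    -0.004  0.004] gap 0.998 F [ 0.6 -0.6 -0.3]
tool units [ 2.102 -6.622 -1.561] norm 7.12 turn -0.69
```

Request:
{"method": "arm_command", "body": {"deltas": [[-1, 0, -0.95, -0.22, 0], [-1, 0, -0.95, -0.22, 0], [-1, 0, -0.95, -0.22, 0], [-1, 0.2, -0.95, -0.22, 0], [-1, 0.2, -0.95, -0.22, 0]]}}

```text
clock: 1.98
eef_pos: [474.4, 210.3, 201.6]
orientation: [2.107, 0.231, -2.112]
force: [0.7, -0.1, -0.8]
finger_gap: 0.999
```

```bash
python3 go.py 477 317.4 100 -76.9
```

```text
clk 1.975 pos [474.4 210.3 201.6] yhead -77.71 tilt [-1.    -0.003  0.002] gap 0.999 F [ 0.7 -0.1 -0.8]
tool units [ 1.698 -1.73  -0.426] norm 2.46 turn -0.81
```

Request:
{"method": "arm_command", "body": {"deltas": [[-1, 0.3, -0.7, -0.17, 0], [-1, 0.5, -0.6, -0.15, 0], [-1, 0.5, -0.43, -0.1, -0.8], [-1, 0.4, 0, 0, 0], [-1, 0.0, 0, 0, 0]]}}

```text
clock: 2.6
eef_pos: [473.2, 326.0, 95.1]
orientation: [2.092, 0.254, -2.105]
force: [0.6, -0.3, 0.5]
finger_gap: 1.0
```

```bash
python3 go.py 477 317.4 30 -76.9
```

```text
clk 2.6 pos [473.2 326.   95.1] yhead -76.47 tilt [-1.    -0.006  0.005] gap 1.0 F [ 0.6 -0.3  0.5]
tool units [ 1.084  0.16  -0.034] norm 1.1 turn 0.43
```

Request:
{"method": "arm_command", "body": {"deltas": [[-1, 0.4, 0.16, -0.03, 0.4], [-1, 0.4, 0, 0, 0], [-1, 0.25, 0, 0, 0], [-1, 0, 0, 0, 0]]}}

```text
clock: 3.1
eef_pos: [479.5, 317.0, 34.5]
orientation: [2.102, 0.246, -2.106]
force: [-0.1, -1.1, 0.3]
finger_gap: 0.999
```

```bash
python3 go.py 477 317.4 30 -76.9
```

```text
clk 3.1 pos [479.5 317.   34.5] yhead -77.01 tilt [-1.    -0.006  0.001] gap 0.999 F [-0.1 -1.1  0.3]
tool units [ 0.076 -0.015  0.039] norm 0.09 turn -0.11
```

Request:
{"method": "arm_command", "body": {"deltas": [[-1, 0.07, 0, 0.03, 0], [1, 0, 0, 0, 0], [1, 0, 0, 0, 0], [1, 0, 0, 0, 0], [1, 0, 0, 0, 0]]}}

```text
clock: 3.72
eef_pos: [479.1, 317.7, 33.1]
orientation: [2.107, 0.247, -2.102]
force: [0.0, -0.1, 0.4]
finger_gap: 0.144
```

Request:
{"method": "arm_command", "body": {"deltas": [[1, 0, 0, 0, 0], [1, 0, 0, 0, 0], [1, -0.2, 0, 0, 0], [1, -0.5, 0, 0, 0], [1, 0, 0, 0, 0]]}}

```text
clock: 4.35
eef_pos: [479.1, 317.7, 77.7]
orientation: [2.107, 0.248, -2.102]
force: [-0.3, 0.3, 0.6]
finger_gap: 0.001
```

```bash
python3 go.py 477 317.4 30 -76.9
python3 - <<'E'
from h import *
im,d=snap('scene','g1'); cv2.imwrite('pics/g1c.png',cv2.resize(im[130:300,330:500,::-1],None,fx=3.5,fy=3.5,interpolation=cv2.INTER_CUBIC))
im,d=snap('top','g1t'); cv2.imwrite('pics/g1tc.png',cv2.resize(im[150:300,100:250,::-1],None,fx=4,fy=4,interpolation=cv2.INTER_CUBIC))
E
```

```text
clk 4.35 pos [479.1 317.7  77.7] yhead -76.99 tilt [-1.    -0.007 -0.003] gap 0.001 F [-0.3  0.3  0.6]
tool units [0.795 0.004 0.037] norm 0.8 turn -0.09
```

View pics/g1c.png

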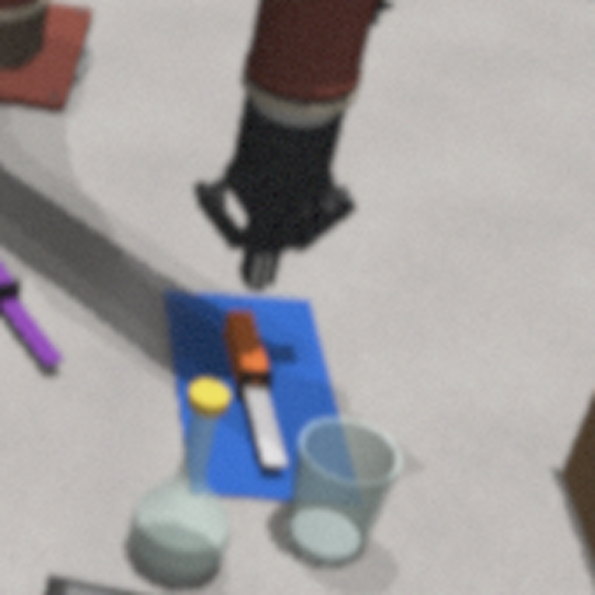

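View pics/g1tc.png

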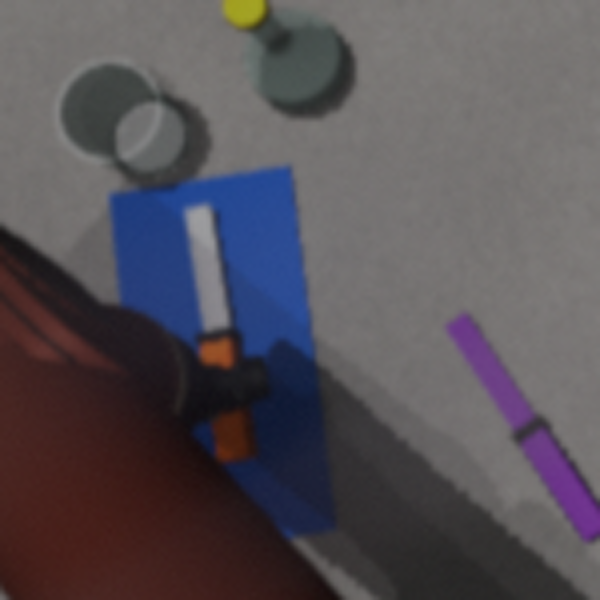

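Run:
```python
from h import *
for z in(78,53): print(z,proj('scene',np.array([479.1,317.7,z])),proj('top',np.array([479.1,317.7,z])))
im=cv2.imread('pics/g1.png');cv2.imwrite('pics/g1d.png',cv2.resize(im[175:255,375:435],None,fx=7,fy=7,interpolation=cv2.INTER_CUBIC))
d=np.load('pics/g1.npy')
for v in range(196,216,2):
  for u in (402,404,406): print(u,v,P('scene',u,v,d[v,u]).round(0),end=' ')
  print()
```

```text
78 (np.float64(402.273920111515), np.float64(212.2199982567124)) (np.float64(151.53659264005307), np.float64(250.36664898821414))
53 (np.float64(400.717803867573), np.float64(219.00489288961919)) (np.float64(154.3104731202369), np.float64(250.9471613579983))
402 196 [498. 306. 146.] 404 196 [498. 311. 147.] 406 196 [498. 316. 148.] 
402 198 [490. 308. 134.] 404 198 [491. 313. 136.] 406 198 [477. 319. 128.] 
402 200 [494. 308. 130.] 404 200 [492. 314. 130.] 406 200 [483. 320. 125.] 
402 202 [494. 310. 123.] 404 202 [492. 315. 123.] 406 202 [483. 321. 118.] 
402 204 [485. 311. 111.] 404 204 [489. 316. 115.] 406 204 [490. 322. 116.] 
402 206 [488. 312. 106.] 404 206 [489. 318. 108.] 406 206 [490. 323. 109.] 
402 208 [493. 313. 102.] 404 208 [489. 319. 101.] 406 208 [488. 324. 101.] 
402 210 [489. 315.  93.] 404 210 [489. 320.  93.] 406 210 [488. 326.  94.] 
402 212 [491. 316.  87.] 404 212 [491. 321.  89.] 406 212 [361. 338.  -3.] 
402 214 [379. 326.  -1.] 404 214 [382. 331.   3.] 406 214 [375. 338.  -1.]
```

View pics/g1d.png

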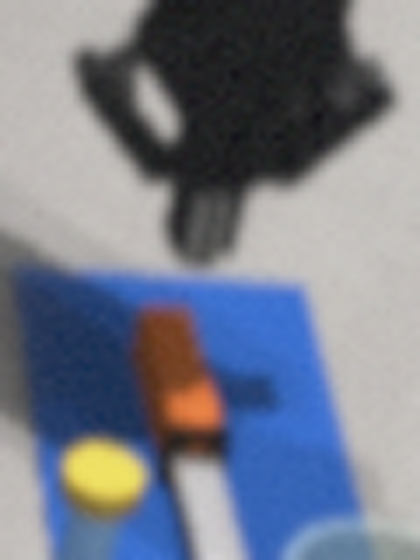

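```bash
python3 go.py 477 317.4 30 -76.9;python3 - <<'E'
from h import *
d=np.load('pics/scene0.npy');im=cv2.imread('pics/scene0.png');cv2.imwrite('pics/s0.png',cv2.resize(im[20:110,100:190],None,fx=6,fy=6,interpolation=cv2.INTER_CUBIC))
for dz in(0,-12,-25): print(proj('scene',np.array([234.2,-606,228.4+dz])))
s=telemetry.read_state(); print(s['joint_pos'],s['eef_pos'])
E
```

```text
clk 4.45 pos [478.  316.6  75.4] yhead -77.0 tilt [-1.    -0.006 -0.   ] gap -0.001 F [-0.4  0.4  0.6]
tool units [ 0.756 -0.012  0.013] norm 0.76 turn -0.1
(np.float64(147.73289153612558), np.float64(93.30351659403581))
(np.float64(148.24901787458285), np.float64(96.49940814901373))
(np.float64(148.80301629450372), np.float64(99.9298063669932))
[-0.06272443  0.40212957 -0.71883408  1.79976815  0.29567262  1.04825221
 -2.23464679] [478.00909379 316.57901578  75.36895135]
```

View pics/s0.png

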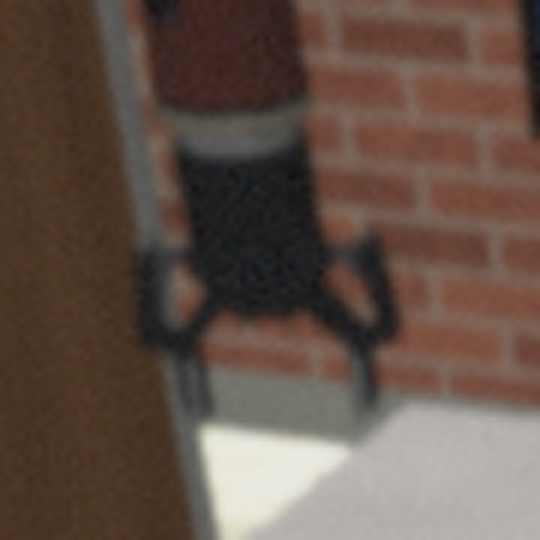

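Request:
{"method": "arm_command", "body": {"deltas": [[-1, 0, 0, 0.01, 0], [-1, 0, 0, 0, 0], [-1, 0, 0, 0, 0], [-1, 0.3, 0, 0, 0], [-1, 0.3, 0, 0, 0]]}}

```text
clock: 5.08
eef_pos: [476.9, 316.1, 36.5]
orientation: [2.102, 0.245, -2.106]
force: [-0.4, 0.1, 0.2]
finger_gap: 1.002
```

Request:
{"method": "arm_command", "body": {"deltas": [[-1, 0.2, 0, 0, 0], [-1, 0.15, 0, 0, 0], [-1, 0.1, 0, 0, 0], [-1, 0.0, 0, 0, 0]]}}

```text
clock: 5.58
eef_pos: [475.1, 315.5, 4.6]
orientation: [2.097, 0.245, -2.109]
force: [-0.6, 0.1, 0.2]
finger_gap: 1.001
```

```bash
python3 go.py 477 317.4 0 -76.9
python3 - <<'E'
from h import *
im,d=snap('scene','g2'); cv2.imwrite('pics/g2c.png',cv2.resize(im[175:255,365:445,::-1],None,fx=7,fy=7,interpolation=cv2.INTER_CUBIC))
for z in (30,15,5): 
  for y in (-43,43): print(z,y,proj('scene',np.array([490+y*.226,317-y,z])))
E
```

```text
clk 5.575 pos [475.1 315.5   4.6] yhead -76.98 tilt [-1.    -0.005  0.005] gap 1.001 F [-0.6  0.1  0.2]
tool units [ 0.077 -0.024 -0.038] norm 0.09 turn -0.08
30 -43 (np.float64(414.0237225723049), np.float64(227.95914781482622))
30 43 (np.float64(383.7388317028417), np.float64(226.65519696365894))
15 -43 (np.float64(413.0201517889111), np.float64(231.8863415346944))
15 43 (np.float64(382.9402942127464), np.float64(230.58028695250732))
5 -43 (np.float64(412.3585394797632), np.float64(234.4753763576161))
5 43 (np.float64(382.4138355758323), np.float64(233.16801458073377))
```

View pics/g2c.png

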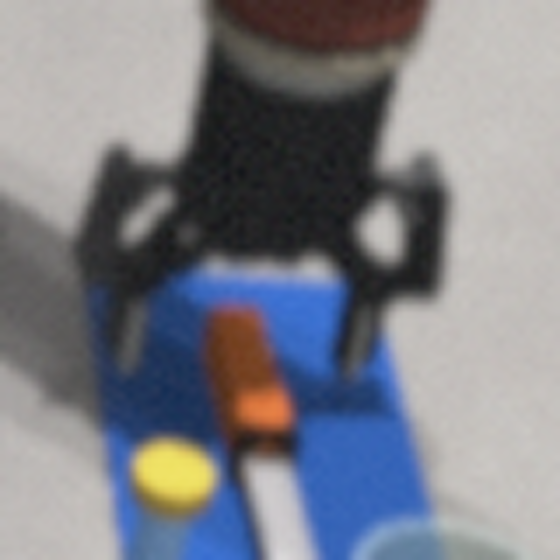

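Request:
{"method": "arm_command", "body": {"deltas": [[-1, 0.15, -0.02, -0.03, 0], [1, 0, 0, 0, 0], [1, 0, 0, 0, 0], [1, 0, 0, 0, 0], [1, 0, 0, 0, 0]]}}

```text
clock: 6.25
eef_pos: [481.8, 317.5, 0.8]
orientation: [2.108, 0.242, -2.1]
force: [0.0, 0.5, -0.7]
finger_gap: 0.248
```

Request:
{"method": "arm_command", "body": {"deltas": [[1, 0, 0, 0, 0], [1, 0, 0, 0, 0]]}}

```text
clock: 6.5
eef_pos: [481.8, 317.5, 0.9]
orientation: [2.108, 0.242, -2.1]
force: [0.8, -0.1, -0.5]
finger_gap: 0.247
```

```bash
python3 go.py 477 317.4 0 -76.9
python3 - <<'E'
from h import *
im,d=snap('scene','g3'); cv2.imwrite('pics/g3c.png',cv2.resize(im[175:255,365:445,::-1],None,fx=7,fy=7,interpolation=cv2.INTER_CUBIC))
E
```

```text
clk 6.5 pos [481.8 317.5   0.9] yhead -77.1 tilt [-1.    -0.004 -0.004] gap 0.247 F [ 0.8 -0.1 -0.5]
tool units [ 0.015 -0.016  0.078] norm 0.08 turn -0.2
```

View pics/g3c.png

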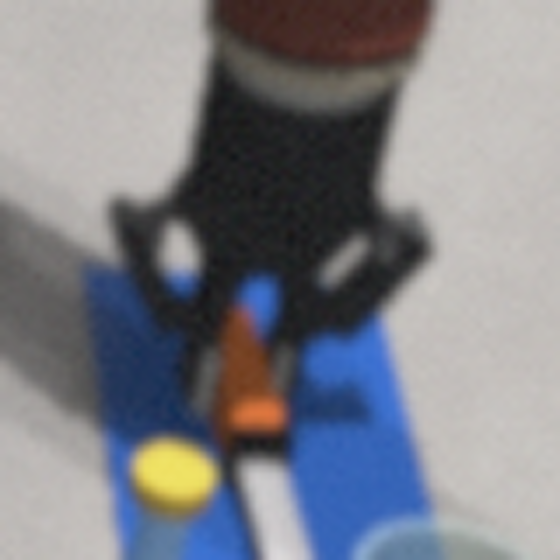

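Request:
{"method": "arm_command", "body": {"deltas": [[1, -0.3, 0, 0, 0], [1, -0.6, 0, 0, 0], [1, -0.7, 0, 0, 0], [1, -0.8, 0, 0, 0], [1, -0.4, 0, 0, 0]]}}

```text
clock: 7.18
eef_pos: [478.9, 316.8, 175.7]
orientation: [2.102, 0.245, -2.103]
force: [-0.3, -0.0, -1.0]
finger_gap: 0.247
```

```bash
python3 go.py 445 -5 170 -103.76
python3 - <<'E'
from h import *
im,d=snap('scene','g4'); cv2.imwrite('pics/g4c.png',cv2.resize(im[130:300,330:500,::-1],None,fx=3.5,fy=3.5,interpolation=cv2.INTER_CUBIC))
E
```

```text
clk 7.175 pos [478.9 316.8 175.7] yhead -76.95 tilt [-1.    -0.004  0.   ] gap 0.247 F [-0.3 -0.  -1. ]
tool units [0.075 5.098 1.762] norm 5.39 turn 26.81
```

View pics/g4c.png

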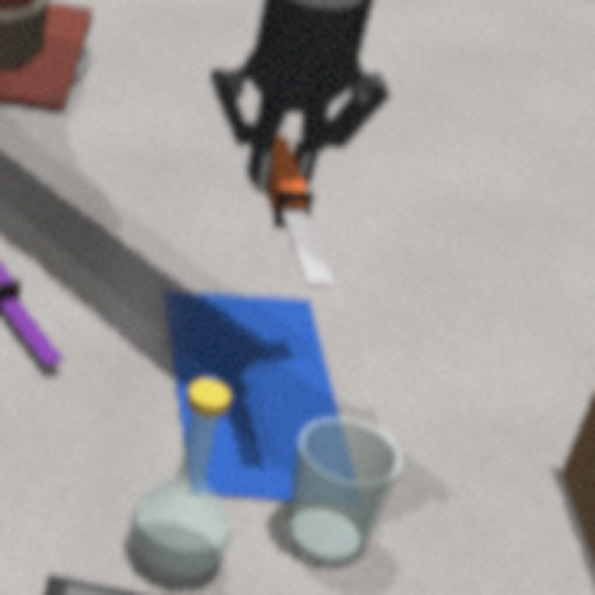

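Request:
{"method": "arm_command", "body": {"deltas": [[1, 0, 0.8, 0.35, 0], [1, 0, 0.9, 0.3, 0], [1, 0, 0.9, 0.3, 0], [1, 0, 0.9, 0.3, 0], [1, 0, 0.9, 0.3, 0]]}}

```text
clock: 7.85
eef_pos: [447.7, 38.4, 180.2]
orientation: [2.106, 0.261, -2.09]
force: [0.9, -0.7, -1.2]
finger_gap: 0.248
```

Request:
{"method": "arm_command", "body": {"deltas": [[1, 0.3, 0.4, 0, 9], [1, 0.3, 0, 0, 9], [1, 0.3, 0, 0, 8.5], [1, 0, 0, 0, 0], [1, 0, 0, 0, 0]]}}

```text
clock: 8.48
eef_pos: [453.3, 10.3, 128.0]
orientation: [-2.101, 0.241, 2.082]
force: [-0.3, 0.1, -0.5]
finger_gap: 0.248
```

```bash
python3 go.py 450.4 -7.8 90 -103.76
```

```text
clk 8.475 pos [453.3  10.3 128. ] yhead -103.64 tilt [-1.    -0.01  -0.008] gap 0.248 F [-0.3  0.1 -0.5]
tool units [ 0.631  0.311 -0.02 ] norm 0.7 turn 0.12
```

Request:
{"method": "arm_command", "body": {"deltas": [[1, 0.2, 0.31, 0.05, 0], [1, 0.25, 0, 0, 0], [1, 0.15, 0, 0, 0], [1, 0, 0, 0, 0]]}}

```text
clock: 8.98
eef_pos: [448.3, -5.1, 93.3]
orientation: [-2.11, 0.231, 2.083]
force: [0.2, 0.4, -0.4]
finger_gap: 0.245
```

```bash
python3 go.py 450.4 -7.8 90 -103.76
python3 - <<'E'
from h import *
im,d=snap('scene','p1'); cv2.imwrite('pics/p1c.png',cv2.resize(im[130:290,200:360,::-1],None,fx=3.7,fy=3.7,interpolation=cv2.INTER_CUBIC))
im2,d2=snap('top','p1t'); cv2.imwrite('pics/p1tc.png',cv2.resize(im2[125:300,240:360,::-1],None,fx=3.4,fy=3.4,interpolation=cv2.INTER_CUBIC))
E
```

```text
clk 8.975 pos [448.3  -5.1  93.3] yhead -103.08 tilt [-1.    -0.011 -0.012] gap 0.245 F [ 0.2  0.4 -0.4]
tool units [ 0.054  0.036 -0.043] norm 0.08 turn 0.68
```

View pics/p1c.png

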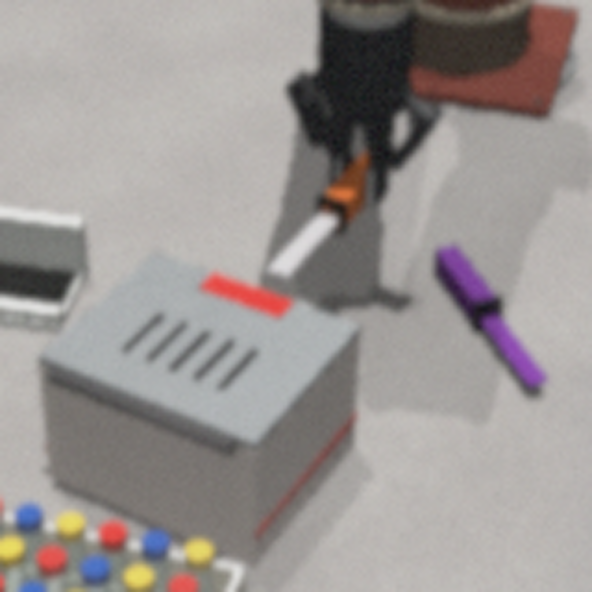

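View pics/p1tc.png

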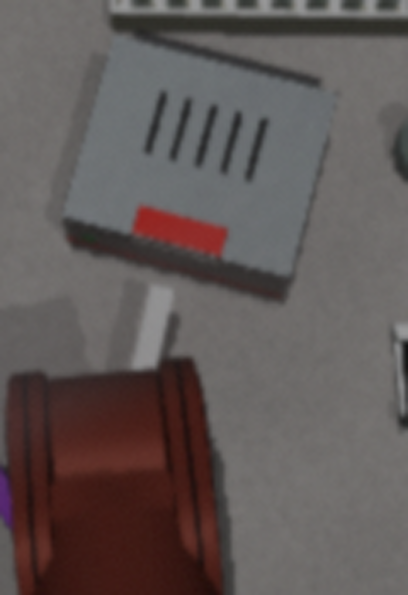

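```bash
cat > tri.py <<'E'
from h import *
from scipy.optimize import least_squares
def tri(s,t,x0=(550,0,100)):
    f=lambda X:np.r_[np.array(proj('scene',X))-s,np.array(proj('top',X))-t]
    r=least_squares(f,x0,x_scale=100);return r.x.round(1),r.fun.round(1)
def tohouse(p):
    d=np.array(p[:2])-[689,-66.2];c,s=np.cos(-.2402),np.sin(-.2402)
    return np.r_[d[0]*c+d[1]*s,-d[0]*s+d[1]*c,p[2]].round(1)
E
python3 - <<'E'
from tri import *
x,r=tri((276,203),(287.1,209.4));print(x,r,tohouse(x))
s=np.load('pics/p1.npy');t=np.load('pics/p1t.npy')
for u,v in[(277,202),(279,200),(282,196)]:print(P('scene',u,v,s[v,u]))
for u,v in[(287,212),(286,215),(285,222)]:print(P('top',u,v,t[v,u]))
t0=np.load('pics/top0.npy');s0=np.load('pics/scene0.npy')
print(P('top',310,180,t0[180,310]),P('scene',270,220,s0[220,270]))
print(tohouse([448.3,-5.1,0]))
E
```

```text
[586.9 -34.1 112.6] [-0.6 -0.  -0.5  0.1] [-106.8    6.9  112.6]
[579.85046533 -31.419951   111.63199708]
[566.06487128 -29.22828502 109.58237797]
[544.06944278 -26.16605152 109.36488942]
[580.3010505  -35.16036466 113.15678773]
[572.24604553 -32.67534503 114.62609571]
[554.19702823 -30.34864481 113.75168589]
[664.18793313 -93.74486933 119.25907369] [671.43765521 -25.71297994 117.01129615]
[-248.3    2.1    0. ]
```

Request:
{"method": "arm_command", "body": {"deltas": [[1, 0.1, 0.08, 0, 0.6], [1, 0, 0, 0, 0], [1, 0, 0, 0, 0]]}}

```text
clock: 9.45
eef_pos: [448.3, -9.9, 88.1]
orientation: [-2.106, 0.242, 2.074]
force: [0.5, 0.7, -0.4]
finger_gap: 0.248
```

```bash
python3 go.py 450.4 -7.8 87 -103.76
python3 - <<'E'
from tri import *
s=telemetry.read_state();print(tohouse(s['eef_pos']))
im,d=snap('scene','p2'); cv2.imwrite('pics/p2c.png',cv2.resize(im[180:230,250:310,::-1],None,fx=10,fy=10,interpolation=cv2.INTER_CUBIC))
im2,d2=snap('top','p2t'); cv2.imwrite('pics/p2tc.png',cv2.resize(im2[180:240,260:320,::-1],None,fx=9,fy=9,interpolation=cv2.INTER_CUBIC))
E
```

```text
clk 9.45 pos [448.3  -9.9  88.1] yhead -103.72 tilt [-1.    -0.011 -0.014] gap 0.248 F [ 0.5  0.7 -0.4]
tool units [ 0.019 -0.043 -0.026] norm 0.05 turn 0.04
[-247.2   -2.6   88.1]
```

View pics/p2c.png

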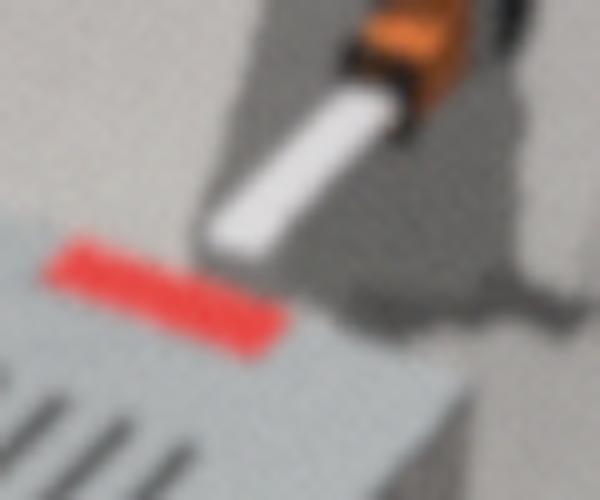

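View pics/p2tc.png

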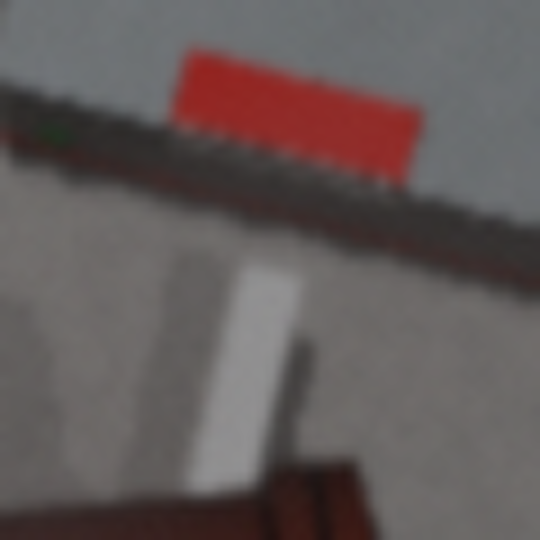

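Run:
```python
from tri import *
x,r=tri((273.8,204.3),(290.2,209.8));print(x,r,tohouse(x))
s=np.load('pics/p2.npy');t=np.load('pics/p2t.npy')
for u,v in[(276,202),(279,198),(282,194),(284,191)]:print(P('scene',u,v,s[v-1:v+2,u-1:u+2].mean()).round(1))
for u,v in[(289,213),(288,217),(287,222),(285,229)]:print(P('top',u,v,t[v-1:v+2,u-1:u+2].mean()).round(1))
```

```text
[586.7 -41.4 106.4] [-0.9 -0.1 -0.8  0.2] [-105.3   -0.2  106.4]
[573.3 -36.1 106.1]
[550.3 -33.4 105. ]
[527.3 -30.5 104.3]
[512.2 -28.4 105.5]
[578.8 -40.4 105.9]
[568.  -37.9 108.1]
[555.3 -35.5 105.8]
[537.1 -30.6 105.2]
```

Request:
{"method": "arm_command", "body": {"deltas": [[1, 0.02, 0, -0.3, 0], [1, 0, 0, -0.25, 0], [1, 0, 0, -0.15, 0], [1, 0, 0, 0, 0]]}}

```text
clock: 10.05
eef_pos: [490.6, -20.1, 87.7]
orientation: [-2.106, 0.242, 2.074]
force: [-0.4, -0.0, -0.3]
finger_gap: 0.247
```

```bash
python3 - <<'E'
from tri import *
s=telemetry.read_state();print(tohouse(s['eef_pos']),s['force'])
im,d=snap('scene','p3'); cv2.imwrite('pics/p3c.png',cv2.resize(im[160:250,220:320,::-1],None,fx=6,fy=6,interpolation=cv2.INTER_CUBIC))
E
python3 go.py 500 -10 87 -103.76
```

```text
[-203.7   -2.4   87.7] [-0.37316978 -0.00844871 -0.28731674]
clk 10.1 pos [490.2 -20.   87.6] yhead -103.69 tilt [-1.    -0.011 -0.014] gap 0.246 F [ 0.4  0.  -0.9]
tool units [ 0.014 -0.2   -0.12 ] norm 0.23 turn 0.07
```

View pics/p3c.png

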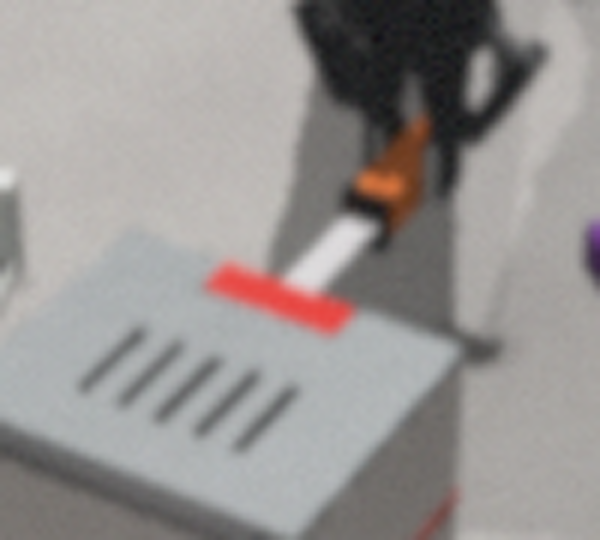

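Request:
{"method": "arm_command", "body": {"deltas": [[1, -0.3, 0, -0.03, 0], [1, -0.35, 0, -0.13, 0], [1, -0.4, 0, -0.2, 0], [1, -0.4, 0, -0.28, 0], [1, 0, 0, 0, 0]]}}

```text
clock: 10.72
eef_pos: [520.1, -28.4, 173.8]
orientation: [-2.094, 0.24, 2.089]
force: [0.3, 0.3, -2.1]
finger_gap: 0.243
```

```bash
python3 - <<'E'
from tri import *
s=telemetry.read_state();print(tohouse(s['eef_pos']),s['force'],s['clock'])
im,d=snap('scene','p4'); cv2.imwrite('pics/p4c.png',cv2.resize(im[110:270,200:340,::-1],None,fx=4,fy=4,interpolation=cv2.INTER_CUBIC))
E
python3 go.py 500 -10 87 -103.76
```

```text
[-173.    -3.5  173.8] [ 0.284617    0.32243715 -2.10065173] 10.725
clk 10.775 pos [518.9 -28.2 172.6] yhead -103.57 tilt [-1.    -0.008  0.001] gap 0.247 F [-0.2  0.1 -1.4]
tool units [ 1.428 -0.209  0.377] norm 1.49 turn 0.19
```

View pics/p4c.png

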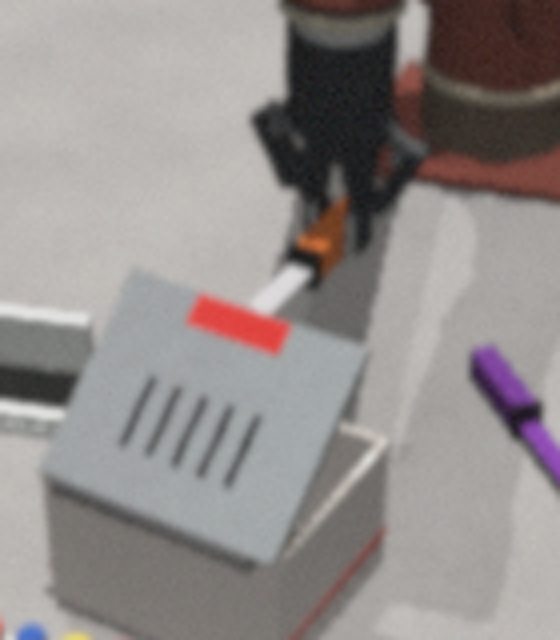

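Request:
{"method": "arm_command", "body": {"deltas": [[1, -0.3, 0, -0.33, 0], [1, -0.26, 0, -0.45, 0], [1, -0.12, 0, -0.4, 0], [1, -0.05, 0, -0.4, 0], [1, 0, 0, 0, 0]]}}

```text
clock: 11.4
eef_pos: [604.8, -48.8, 208.8]
orientation: [-2.078, 0.238, 2.11]
force: [-0.2, 0.2, -2.0]
finger_gap: 0.248
```

Run:
```python
from tri import *
s=telemetry.read_state();print(tohouse(s['eef_pos']),s['force'],s['clock'])
im,d=snap('scene','p5'); cv2.imwrite('pics/p5c.png',cv2.resize(im[90:270,200:340,::-1],None,fx=3.3,fy=3.3,interpolation=cv2.INTER_CUBIC))
```

```text
[-85.9  -3.2 208.8] [-0.23781481  0.20296029 -2.04273309] 11.4
```

View pics/p5c.png

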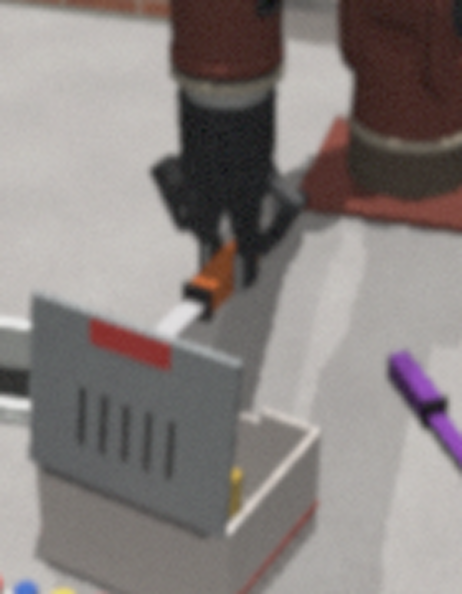

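Request:
{"method": "arm_command", "body": {"deltas": [[1, 0, 0, -0.35, 0], [1, 0.03, 0, -0.3, 0], [1, 0.03, 0, -0.2, 0], [1, 0, 0, 0, 0], [1, 0, 0, 0, 0]]}}

```text
clock: 12.08
eef_pos: [648.9, -57.9, 202.1]
orientation: [-2.074, 0.236, 2.119]
force: [-0.9, -0.0, -0.9]
finger_gap: 0.244
```

```bash
python3 - <<'E'
from tri import *
s=telemetry.read_state();print(tohouse(s['eef_pos']),s['force'],s['clock'])
im,d=snap('scene','p6'); cv2.imwrite('pics/p6c.png',cv2.resize(im[90:270,200:340,::-1],None,fx=3.3,fy=3.3,interpolation=cv2.INTER_CUBIC))
im,d=snap('top','p6t'); cv2.imwrite('pics/p6tc.png',cv2.resize(im[90:250,240:360,::-1],None,fx=3.5,fy=3.5,interpolation=cv2.INTER_CUBIC))
E
python3 go.py 500 -10 87 -103.76
```

```text
[-41.   -1.4 202.1] [-0.87244722 -0.00250309 -0.88477706] 12.075
clk 12.175 pos [649.  -58.  202.3] yhead -103.21 tilt [-1.    -0.004  0.021] gap 0.246 F [-0.7 -0.2 -0.6]
tool units [ 1.978 -0.204  2.559] norm 3.24 turn 0.55
```

View pics/p6c.png

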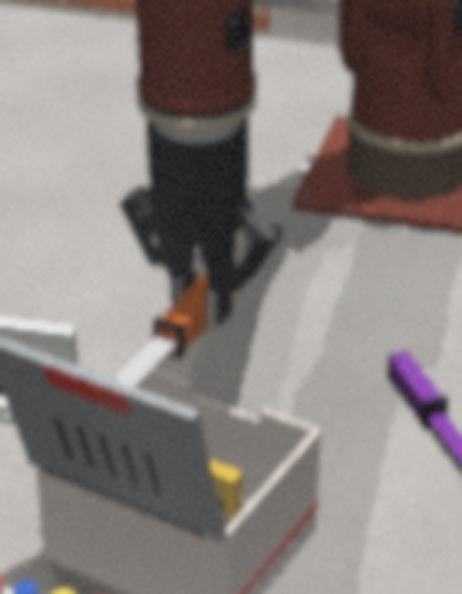

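View pics/p6tc.png

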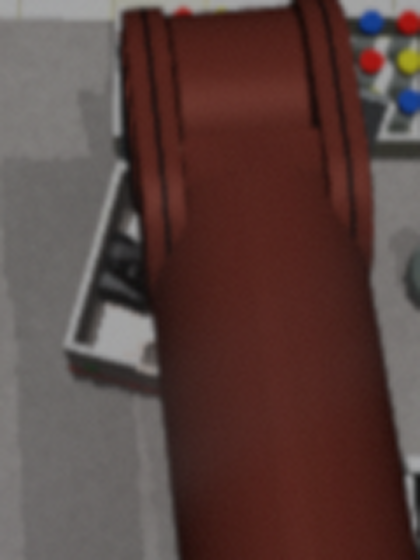

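Request:
{"method": "arm_command", "body": {"deltas": [[1, 0, 0, -0.2, 0], [1, 0, 0, 0, 0], [1, 0, 0, 0.4, 0], [1, -0.2, 0, 0.9, 0], [1, -0.2, 0, 0.9, 0]]}}

```text
clock: 12.8
eef_pos: [532.5, -30.9, 227.5]
orientation: [-2.072, 0.235, 2.118]
force: [0.9, -0.0, -0.7]
finger_gap: 0.245
```

```bash
python3 - <<'E'
from tri import *
im,d=snap('scene','p7'); cv2.imwrite('pics/p7c.png',cv2.resize(im[90:270,200:340,::-1],None,fx=3.3,fy=3.3,interpolation=cv2.INTER_CUBIC))
E
python3 go.py 481.8 317.5 170 -77.1
```

```text
clk 12.85 pos [527.4 -28.7 229.2] yhead -103.16 tilt [-1.    -0.004  0.024] gap 0.249 F [-2.2  2.1 -1.2]
tool units [ 1.057 -5.442  2.029] norm 5.9 turn -26.06
```

View pics/p7c.png

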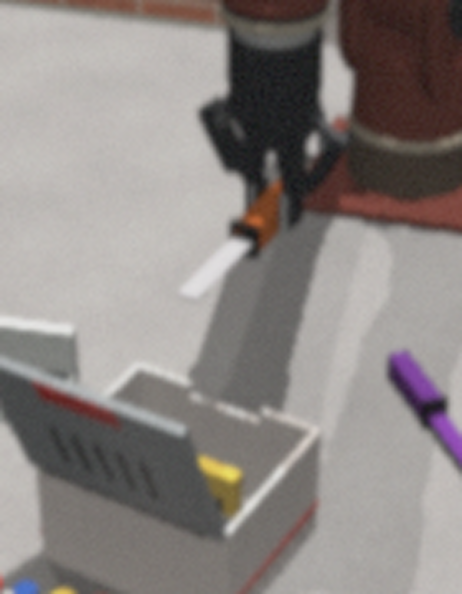

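Request:
{"method": "arm_command", "body": {"deltas": [[1, 0, -0.85, 0.4, 0], [1, 0, -0.9, 0.35, 0], [1, 0, -0.9, 0.3, 0], [1, 0, -0.9, 0.3, 0], [1, 0, -0.9, 0.3, 0]]}}

```text
clock: 13.48
eef_pos: [493.3, 256.2, 235.0]
orientation: [-2.076, 0.249, 2.107]
force: [1.0, 0.7, -1.4]
finger_gap: 0.244
```

Request:
{"method": "arm_command", "body": {"deltas": [[1, 0.2, -0.3, 0, -8.5], [1, 0.2, 0, 0, -8.5], [1, 0.2, 0, 0, -8.5], [1, 0.2, 0, 0, 0], [1, 0, 0, 0, 0]]}}

```text
clock: 14.1
eef_pos: [495.6, 282.2, 186.9]
orientation: [2.098, 0.247, -2.121]
force: [0.9, 0.6, -0.4]
finger_gap: 0.248
```

```bash
python3 go.py 472 319 70 -77.1
```

```text
clk 14.1 pos [495.6 282.2 186.9] yhead -77.32 tilt [-1.    -0.013  0.009] gap 0.248 F [ 0.9  0.6 -0.4]
tool units [ 1.96  -0.658  0.23 ] norm 2.08 turn -0.22
```

Request:
{"method": "arm_command", "body": {"deltas": [[1, 0.1, -0.65, 0.25, 0], [1, 0.5, 0, 0, 0], [1, 0.6, 0, 0, 0], [1, 0.5, 0, 0, 0], [1, 0, 0, 0, 0]]}}

```text
clock: 14.72
eef_pos: [473.7, 319.4, 86.6]
orientation: [2.115, 0.232, -2.125]
force: [0.3, 0.4, -0.8]
finger_gap: 0.247
```

```bash
python3 go.py 472 319 1 -77.1
python3 - <<'E'
from h import *
im,d=snap('scene','b1'); cv2.imwrite('pics/b1c.png',cv2.resize(im[130:300,330:500,::-1],None,fx=3.5,fy=3.5,interpolation=cv2.INTER_CUBIC))
im,d=snap('top','b1t'); cv2.imwrite('pics/b1tc.png',cv2.resize(im[150:300,100:220,::-1],None,fx=3.8,fy=3.8,interpolation=cv2.INTER_CUBIC))
E
```

```text
clk 14.725 pos [473.7 319.4  86.6] yhead -78.29 tilt [-1.    -0.014  0.004] gap 0.247 F [ 0.3  0.4 -0.8]
tool units [1.427 0.021 0.025] norm 1.43 turn -1.19
```

View pics/b1c.png

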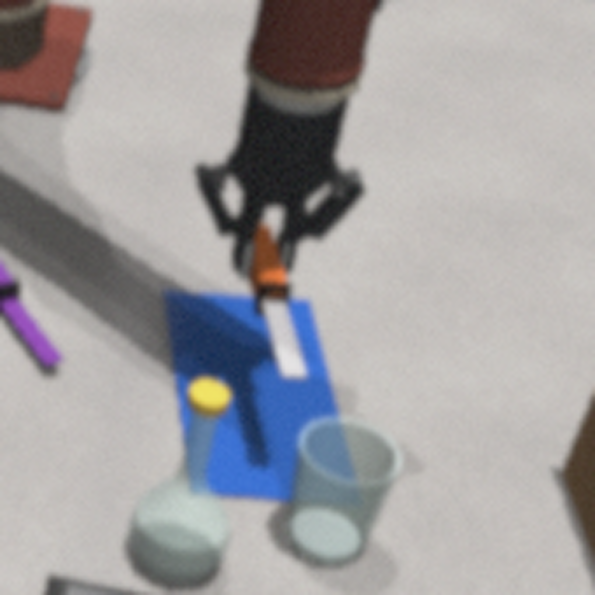

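View pics/b1tc.png

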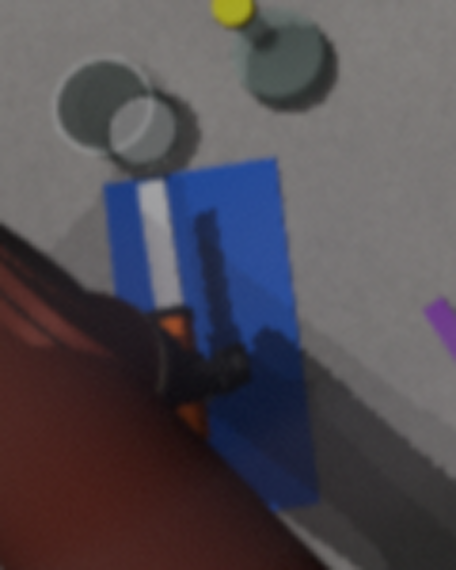

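Request:
{"method": "arm_command", "body": {"deltas": [[1, 0.45, 0, 0, 0], [1, 0.45, 0, 0, 0], [1, 0.35, 0, 0, -1], [1, 0.1, 0, 0, 0], [1, 0.02, 0, 0, 0]]}}

```text
clock: 15.45
eef_pos: [480.9, 325.0, 12.9]
orientation: [2.126, 0.253, -2.103]
force: [0.2, 0.4, -0.9]
finger_gap: 0.247
```

```bash
python3 go.py 472 319 1 -77.1
```

```text
clk 15.45 pos [480.9 325.   12.9] yhead -77.45 tilt [-1.    -0.018 -0.013] gap 0.247 F [ 0.2  0.4 -0.9]
tool units [0.196 0.069 0.169] norm 0.27 turn -0.35
```

Request:
{"method": "arm_command", "body": {"deltas": [[1, 0.08, 0.07, 0.17, 0], [1, 0.08, 0, 0, 0], [1, 0.03, 0, 0, 0], [1, 0, 0, 0, 0]]}}

```text
clock: 15.95
eef_pos: [472.2, 318.9, 2.4]
orientation: [2.129, 0.254, -2.101]
force: [0.3, -0.6, -0.8]
finger_gap: 0.245
```

```bash
python3 go.py 472 319 1 -77.1
```

```text
clk 15.95 pos [472.2 318.9   2.4] yhead -77.47 tilt [-1.    -0.019 -0.015] gap 0.245 F [ 0.3 -0.6 -0.8]
tool units [ 0.023 -0.002  0.003] norm 0.02 turn -0.37
```

Down a touch more, then release and rise.

Request:
{"method": "arm_command", "body": {"deltas": [[1, 0.03, 0, 0, 0], [1, 0, 0, 0, 0], [-1, 0, 0, 0, 0], [-1, 0, 0, 0, 0], [-1, 0, 0, 0, 0]]}}

```text
clock: 16.58
eef_pos: [472.7, 319.4, 0.9]
orientation: [2.13, 0.254, -2.1]
force: [0.2, 0.6, -0.1]
finger_gap: 0.87
```

Request:
{"method": "arm_command", "body": {"deltas": [[-1, 0, 0, 0, 0], [-1, -0.4, 0, 0, 0], [-1, -0.8, 0, 0, 0], [-1, -0.9, 0, 0, 0], [-1, -0.9, 0, 0, 0]]}}

```text
clock: 17.2
eef_pos: [468.3, 313.7, 181.3]
orientation: [2.119, 0.252, -2.108]
force: [0.9, -0.2, -0.1]
finger_gap: 0.998
```

```bash
python3 - <<'E'
from h import *
im,d=snap('scene','b2'); cv2.imwrite('pics/b2c.png',cv2.resize(im[130:300,330:500,::-1],None,fx=3.5,fy=3.5,interpolation=cv2.INTER_CUBIC))
E
python3 go.py 689 -66.2 180 -13.76
```

```text
clk 17.25 pos [470.6 316.1 188.8] yhead -77.4 tilt [-1.    -0.02  -0.016] gap 1.004 F [2.3 2.9 6.8]
tool units [ 0.041  7.014 -2.162] norm 7.34 turn -63.64
```

View pics/b2c.png

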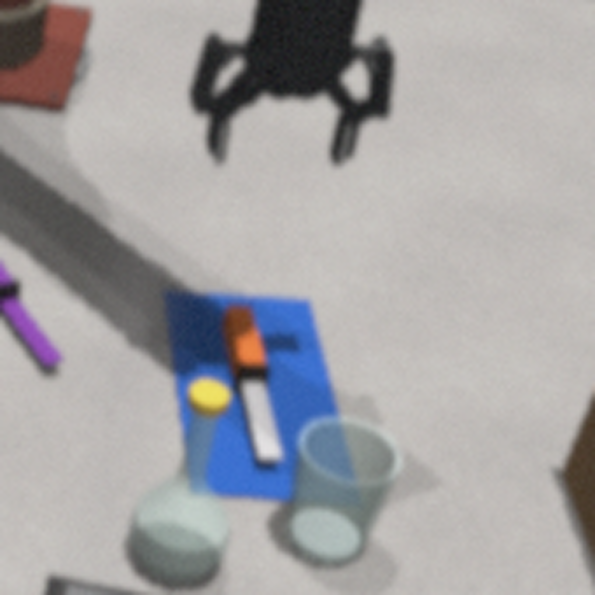

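Request:
{"method": "arm_command", "body": {"deltas": [[-1, 0, 0.6, 0, -10.5], [-1, 0, 0.6, 0.1, -10.5], [-1, 0, 0.6, 0.2, -10.5], [-1, 0, 0.5, 0.3, -10.5], [-1, 0, 0.5, 0.4, -10.5]]}}

```text
clock: 17.88
eef_pos: [517.8, 138.0, 187.8]
orientation: [1.534, 0.998, -1.482]
force: [0.4, -0.1, -0.4]
finger_gap: 1.0
```

```bash
python3 go.py 600 -40 190 -13.76
```

```text
clk 17.875 pos [517.8 138.  187.8] yhead -23.56 tilt [-1.     0.006 -0.03 ] gap 1.0 F [ 0.4 -0.1 -0.4]
tool units [-0.088  2.441  2.17 ] norm 3.27 turn -9.8
```

Request:
{"method": "arm_command", "body": {"deltas": [[-1, 0, 0.7, 0.6, 0], [-1, 0, 0.7, 0.6, 0], [-1, 0, 0.6, 0.5, 0], [-1, 0, 0.4, 0.4, -9.5], [-1, 0, 0, 0, 0]]}}

```text
clock: 18.5
eef_pos: [602.5, -45.1, 183.6]
orientation: [1.413, 1.092, -1.361]
force: [0.6, -0.2, -0.2]
finger_gap: 0.998
```

```bash
python3 go.py 689 -66.2 170 -13.76
python3 - <<'E'
from h import *
im,d=snap('top','h1'); cv2.imwrite('pics/h1c.png',cv2.resize(im[100:240,230:370,::-1],None,fx=4.2,fy=4.2,interpolation=cv2.INTER_CUBIC))
im,d=snap('scene','h1s'); cv2.imwrite('pics/h1sc.png',cv2.resize(im[90:270,170:350,::-1],None,fx=3.3,fy=3.3,interpolation=cv2.INTER_CUBIC))
E
```

```text
clk 18.5 pos [602.5 -45.1 183.6] yhead -13.89 tilt [-1.     0.013 -0.027] gap 0.998 F [ 0.6 -0.2 -0.2]
tool units [0.245 1.481 0.002] norm 1.5 turn -0.13
```

View pics/h1c.png

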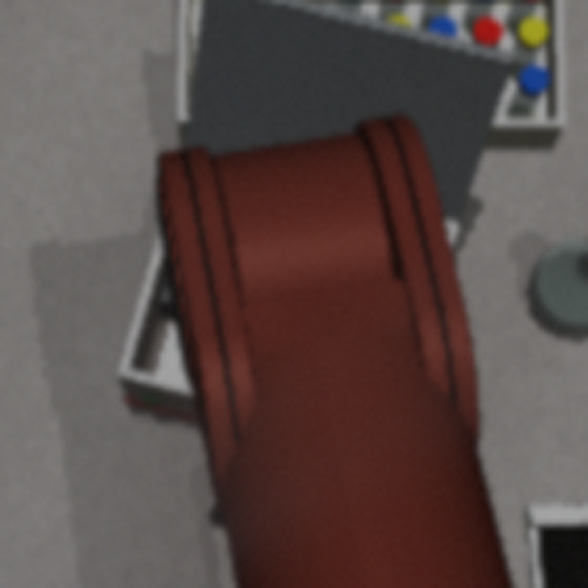

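View pics/h1sc.png

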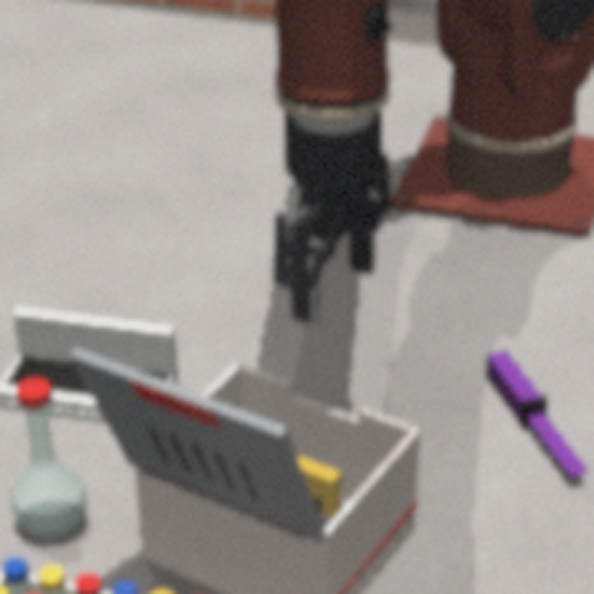

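Request:
{"method": "arm_command", "body": {"deltas": [[-0.3, 0, 0.5, 0, 0], [-0.3, 0, 0.5, 0, 0], [-0.3, 0, 0.48, 0, 0], [-0.3, 0.3, 0, 0, 0], [-0.3, 0, 0, 0, 0]]}}

```text
clock: 19.23
eef_pos: [688.7, -53.0, 167.4]
orientation: [1.41, 1.097, -1.356]
force: [-0.2, -0.2, 0.1]
finger_gap: 0.656
```

```bash
python3 go.py 689 -66.2 62 -13.76
python3 - <<'E'
from tri import *
s=telemetry.read_state();print(tohouse(s['eef_pos']),rot(s['orientation']).as_matrix().round(3))
im,d=snap('scene','h2s'); cv2.imwrite('pics/h2sc.png',cv2.resize(im[90:270,170:350,::-1],None,fx=3.3,fy=3.3,interpolation=cv2.INTER_CUBIC))
E
```

```text
clk 19.225 pos [688.7 -53.  167.4] yhead -13.58 tilt [-0.999  0.012 -0.029] gap 0.656 F [-0.2 -0.2  0.1]
tool units [1.75  0.035 0.265] norm 1.77 turn 0.18
[ -3.4  12.8 167.4] [[ 0.019  0.972 -0.234]
 [ 0.026 -0.235 -0.972]
 [-0.999  0.012 -0.029]]
```

View pics/h2sc.png

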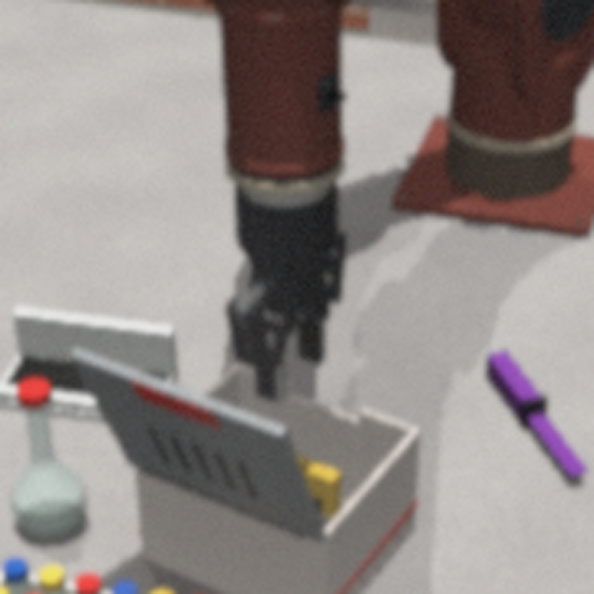

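Request:
{"method": "arm_command", "body": {"deltas": [[-0.3, 0.2, 0.03, 0.26, 0], [-0.3, 0.4, 0, 0, 0], [-0.3, 0.4, 0, 0, 0], [-0.3, 0.2, 0, 0, 0], [-0.3, 0, 0, 0, 0]]}}

```text
clock: 19.9
eef_pos: [686.7, -71.8, 94.7]
orientation: [1.411, 1.09, -1.357]
force: [-0.7, 0.2, 0.4]
finger_gap: 0.65
```

```bash
python3 go.py 689 -66.2 62 -13.76
python3 - <<'E'
from tri import *
s=telemetry.read_state();print(tohouse(s['eef_pos']))
im,d=snap('scene','h3s'); cv2.imwrite('pics/h3sc.png',cv2.resize(im[90:270,170:350,::-1],None,fx=3.3,fy=3.3,interpolation=cv2.INTER_CUBIC))
E
```

```text
clk 19.9 pos [686.7 -71.8  94.7] yhead -13.74 tilt [-1.     0.016 -0.027] gap 0.65 F [-0.7  0.2  0.4]
tool units [ 0.548  0.007 -0.085] norm 0.55 turn 0.02
[-0.9 -6.  94.7]
```

View pics/h3sc.png

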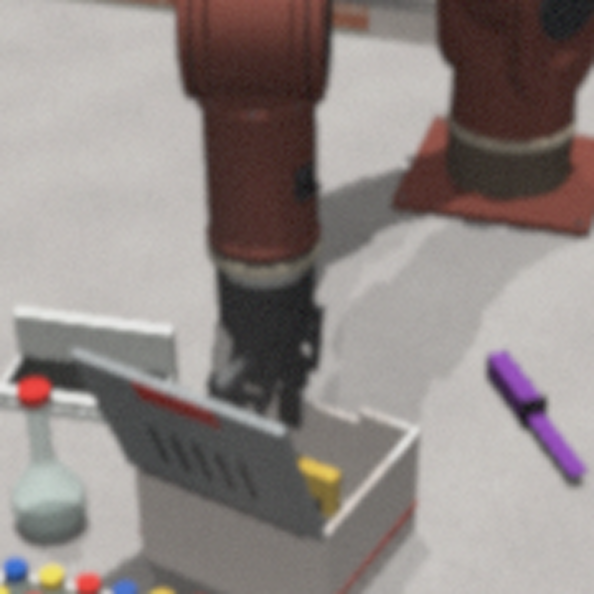

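Request:
{"method": "arm_command", "body": {"deltas": [[-0.3, 0.25, 0, -0.08, 0], [-0.3, 0.25, 0, 0, 0], [-0.3, 0.06, 0, 0, 0], [-0.3, 0, 0, 0, 0]]}}

```text
clock: 20.45
eef_pos: [689.9, -65.8, 61.1]
orientation: [1.413, 1.088, -1.354]
force: [1.3, 0.6, -0.5]
finger_gap: 0.651
```

```bash
python3 go.py 689 -66.2 62 -13.76
python3 - <<'E'
from tri import *
s=telemetry.read_state();print(tohouse(s['eef_pos']),s['torque'])
E
```

```text
clk 20.45 pos [689.9 -65.8  61.1] yhead -13.73 tilt [-0.999  0.019 -0.027] gap 0.651 F [ 1.3  0.6 -0.5]
tool units [-0.016 -0.013  0.01 ] norm 0.02 turn 0.03
[ 0.8  0.6 61.1] [-0.00909485  0.03737843  0.01591907]
```

Close on the panel.

Request:
{"method": "arm_command", "body": {"deltas": [[1, 0, 0, 0, 0], [1, 0, 0, 0, 0], [1, 0, 0, 0, 0], [1, 0, 0, 0, 0], [1, 0, 0, 0, 0]], "force": 50}}

```text
clock: 21.08
eef_pos: [690.3, -65.9, 61.9]
orientation: [1.413, 1.087, -1.354]
force: [0.4, 0.9, -1.0]
finger_gap: 0.158
```

```bash
python3 go.py 689 -66.2 62 -13.76
```

```text
clk 21.075 pos [690.3 -65.9  61.9] yhead -13.74 tilt [-0.999  0.02  -0.027] gap 0.158 F [ 0.4  0.9 -1. ]
tool units [-0.002 -0.02   0.011] norm 0.02 turn 0.02
```

Request:
{"method": "arm_command", "body": {"deltas": [[1, -0.2, 0.004, -0.005, 0], [1, -0.35, 0.007, -0.01, 0], [1, -0.4, 0.008, -0.01, 0], [1, -0.4, 0.008, -0.01, 0], [1, 0, 0, 0, 0]]}}

```text
clock: 21.7
eef_pos: [690.8, -65.6, 150.8]
orientation: [1.414, 1.086, -1.351]
force: [-0.8, 0.5, -1.4]
finger_gap: 0.154
```

```bash
python3 go.py 689 -66.2 200 -13.76
```

```text
clk 21.7 pos [690.8 -65.6 150.8] yhead -13.71 tilt [-0.999  0.023 -0.028] gap 0.154 F [-0.8  0.5 -1.4]
tool units [-0.82  -0.008 -0.006] norm 0.82 turn 0.05
```

Request:
{"method": "arm_command", "body": {"deltas": [[1, -0.4, 0, -0.01, 0], [1, -0.4, 0, -0.01, 0], [1, -0.1, 0, 0, 0], [1, 0, 0, 0, 0]]}}

```text
clock: 22.2
eef_pos: [687.8, -65.5, 203.9]
orientation: [1.412, 1.088, -1.354]
force: [-0.3, -0.2, -3.1]
finger_gap: 0.155
```

```bash
python3 go.py 570 -60 205 4.07
python3 - <<'E'
from tri import *
im,d=snap('scene','l1s'); cv2.imwrite('pics/l1sc.png',cv2.resize(im[60:240,170:350,::-1],None,fx=3.3,fy=3.3,interpolation=cv2.INTER_CUBIC))
E
```

```text
clk 22.2 pos [687.8 -65.5 203.9] yhead -13.67 tilt [-0.999  0.019 -0.027] gap 0.155 F [-0.3 -0.2 -3.1]
tool units [-0.065 -1.928  0.374] norm 1.97 turn -17.74
```

View pics/l1sc.png

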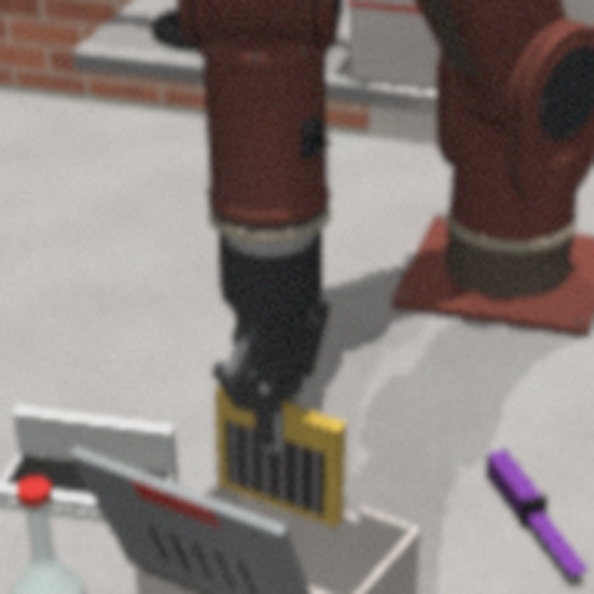

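Request:
{"method": "arm_command", "body": {"deltas": [[1, 0, -0.3, 0, 0], [1, 0, -0.5, 0, 0], [1, 0, -0.6, 0, 0], [1, 0, -0.55, 0.3, 0], [1, 0, 0, 0.5, 0]]}}

```text
clock: 22.88
eef_pos: [556.5, -81.5, 193.1]
orientation: [1.406, 1.099, -1.357]
force: [0.7, -0.8, -1.4]
finger_gap: 0.157
```

```bash
python3 go.py 532.7 -312.1 205 4.07
```

```text
clk 22.875 pos [556.5 -81.5 193.1] yhead -13.42 tilt [-1.     0.009 -0.028] gap 0.157 F [ 0.7 -0.8 -1.4]
tool units [-0.299  0.507  3.823] norm 3.87 turn -17.49
```

Request:
{"method": "arm_command", "body": {"deltas": [[1, -0.05, 0.05, 0.7, -4.3], [1, -0.05, 0.05, 0.75, -4.3], [1, -0.05, 0, 0.75, -4.3], [1, -0.05, 0, 0.7, -4.3], [1, 0, 0, 0.5, 0]]}}

```text
clock: 23.5
eef_pos: [539.4, -290.8, 194.8]
orientation: [1.175, 1.256, -1.133]
force: [-0.0, 0.3, -2.7]
finger_gap: 0.156
```

```bash
python3 go.py 532.7 -312.1 130 4.07
```

```text
clk 23.5 pos [ 539.4 -290.8  194.8] yhead 4.41 tilt [-1.     0.011 -0.025] gap 0.156 F [-0.   0.3 -2.7]
tool units [ 1.07  -0.151  0.373] norm 1.14 turn 0.34
```

Request:
{"method": "arm_command", "body": {"deltas": [[1, 0.2, -0.12, 0.3, 0], [1, 0.4, 0, 0, 0.3], [1, 0.3, 0, 0, 0], [1, 0.1, 0, 0, 0], [1, 0, 0, 0, 0]]}}

```text
clock: 24.12
eef_pos: [530.7, -308.4, 126.9]
orientation: [1.181, 1.259, -1.14]
force: [-0.2, 0.2, -1.5]
finger_gap: 0.158
```

```bash
python3 go.py 532.7 -312.1 85 4.07
python3 - <<'E'
from tri import *
im,d=snap('scene','st1'); cv2.imwrite('pics/st1c.png',cv2.resize(im[90:250,120:280,::-1],None,fx=3.7,fy=3.7,interpolation=cv2.INTER_CUBIC))
im,d=snap('top','st1t'); cv2.imwrite('pics/st1tc.png',cv2.resize(im[170:290,330:450,::-1],None,fx=4.5,fy=4.5,interpolation=cv2.INTER_CUBIC))
E
```

```text
clk 24.125 pos [ 530.7 -308.4  126.9] yhead 4.01 tilt [-1.     0.006 -0.029] gap 0.158 F [-0.2  0.2 -1.5]
tool units [0.696 0.024 0.084] norm 0.7 turn -0.06
```

View pics/st1c.png

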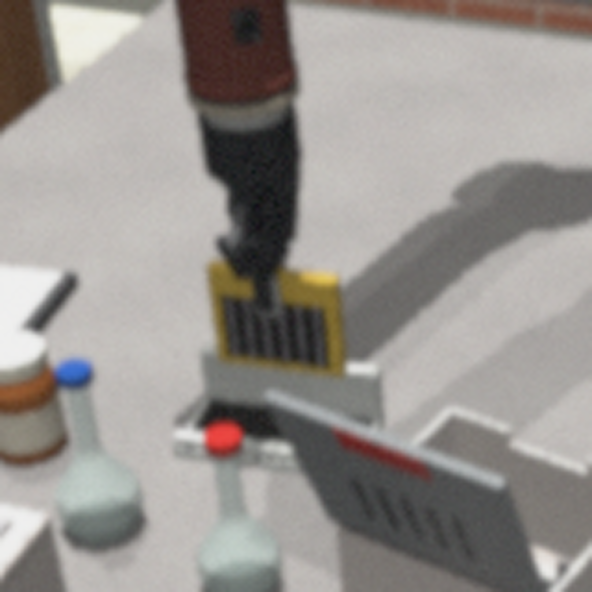

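View pics/st1tc.png

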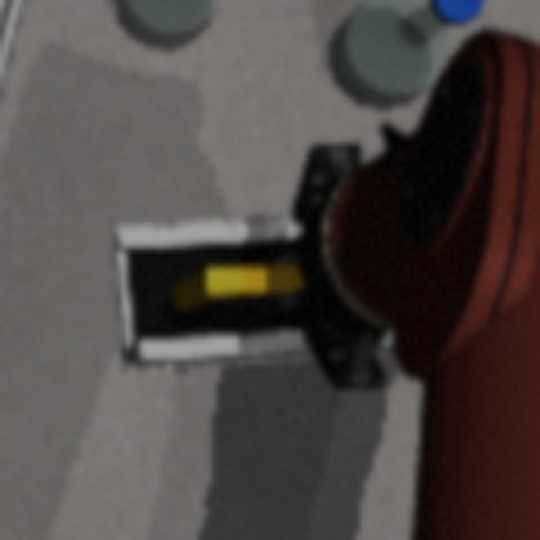

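```bash
cat > st.py <<'E'
from tri import *
def tost(p):
    d=np.array(p[:2])-[536.7,-311.8];c,s=np.cos(.071),np.sin(.071)
    return np.r_[d[0]*c+d[1]*s,-d[0]*s+d[1]*c,p[2]].round(1)
def ray(cam,u,v,z):
    a=P(cam,u,v,100.);b=np.array(optics.camera_info(cam)['xyz']);t=(z-b[2])/(a[2]-b[2]);return b+t*(a-b)
E
python3 - <<'E'
from st import *
print('tcp',tost([530.7,-308.4,127]))
print('top-left end centre',tost(ray('top',375.6,232.7,163)))
for uv in((178.9,187.8),(212.7,190.8)): print('bottom front',tost(ray('scene',*uv,71)))
for uv in((176.5,161.5),(211,165)): print('topfront',tost(ray('scene',*uv,163)))
s=np.load('pics/st1.npy')
for u,v in((180,175),(210,180),(195,185)): print(tost(P('scene',u,v,s[v-1:v+2,u-1:u+2].mean())))
t=np.load('pics/st1t.npy');print(tost(P('top',382,232,t[231:234,380:385].mean())))
E
```

```text
tcp [ -5.7   3.8 127. ]
top-left end centre [ -7.7  60.6 163. ]
bottom front [  1.5 -47.6  71. ]
bottom front [-6.  60.3 71. ]
topfront [ -4.4 -46.6 163. ]
topfront [ -8.2  60.8 163. ]
[ -0.5 -39.1 118.3]
[124.  103.8 200.5]
[ 1.6  7.1 89.7]
[ -6.9  44.8 163.3]
```

Request:
{"method": "arm_command", "body": {"deltas": [[1, 0.2, 0.05, 0.09, 0], [1, 0.3, 0, 0, 0], [1, 0.3, 0, 0, 0], [1, 0.1, 0, 0, 0], [1, 0, 0, 0, 0]]}}

```text
clock: 24.85
eef_pos: [535.4, -312.7, 70.1]
orientation: [1.181, 1.257, -1.139]
force: [-0.0, 0.9, -2.5]
finger_gap: 0.158
```

```bash
python3 go.py 534 -313.4 64 4.07
```

```text
clk 24.85 pos [ 535.4 -312.7   70.1] yhead 4.01 tilt [-1.     0.008 -0.028] gap 0.158 F [-0.   0.9 -2.5]
tool units [ 0.101 -0.025  0.014] norm 0.1 turn -0.06
```

Request:
{"method": "arm_command", "body": {"deltas": [[1, 0.06, -0.02, 0, 0], [1, 0.03, 0, 0, 0], [1, 0, 0, 0, 0]]}}

```text
clock: 25.22
eef_pos: [534.8, -312.8, 65.3]
orientation: [1.181, 1.256, -1.139]
force: [-0.1, -0.3, -2.5]
finger_gap: 0.155
```

```bash
python3 go.py 534 -313.4 64 4.07
python3 - <<'E'
from tri import *
im,d=snap('scene','st2'); cv2.imwrite('pics/st2c.png',cv2.resize(im[130:230,160:240,::-1],None,fx=6,fy=6,interpolation=cv2.INTER_CUBIC))
E
```

```text
clk 25.225 pos [ 534.8 -312.8   65.3] yhead 4.01 tilt [-1.     0.009 -0.027] gap 0.155 F [-0.1 -0.3 -2.5]
tool units [ 0.021 -0.013  0.009] norm 0.03 turn -0.06
```

View pics/st2c.png

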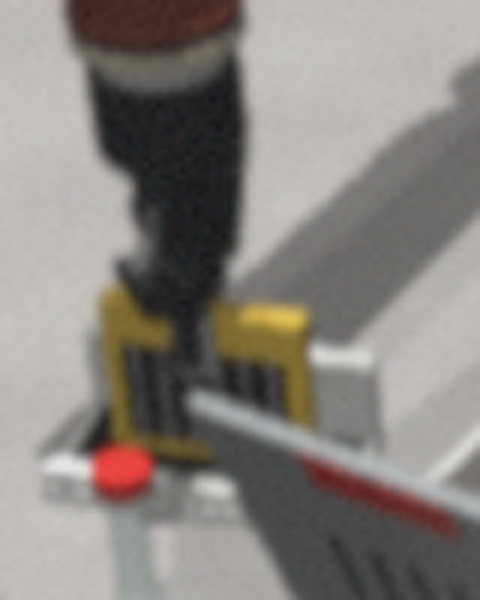

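Request:
{"method": "arm_command", "body": {"deltas": [[1, 0.02, 0, 0, 0], [1, 0.02, 0, 0, 0], [1, 0.02, 0, 0, 0], [1, 0, 0, 0, 0]]}}

```text
clock: 25.78
eef_pos: [535.4, -313.1, 64.1]
orientation: [1.18, 1.254, -1.139]
force: [-0.1, -0.1, -3.4]
finger_gap: 0.154
```

```bash
python3 go.py 534 -313.4 62 4.07
```

```text
clk 25.775 pos [ 535.4 -313.1   64.1] yhead 4.01 tilt [-1.     0.01  -0.025] gap 0.154 F [-0.1 -0.1 -3.4]
tool units [ 0.034 -0.025  0.004] norm 0.04 turn -0.06
```

Request:
{"method": "arm_command", "body": {"deltas": [[1, 0.04, 0, 0, 0], [1, 0.04, 0, 0, 0], [1, 0, 0, 0, 0]]}}

```text
clock: 26.15
eef_pos: [536.5, -313.4, 64.2]
orientation: [1.178, 1.251, -1.14]
force: [-0.0, 0.3, -2.3]
finger_gap: 0.159
```

```bash
python3 go.py 534 -313.4 62 4.07
```

```text
clk 26.15 pos [ 536.5 -313.4   64.2] yhead 3.99 tilt [-1.     0.01  -0.022] gap 0.159 F [-0.   0.3 -2.3]
tool units [ 0.037 -0.041 -0.002] norm 0.06 turn -0.08
```

Request:
{"method": "arm_command", "body": {"deltas": [[1, 0.06, -0.02, 0, 0], [1, 0.06, 0, 0, 0], [1, 0, 0, 0, 0]]}}

```text
clock: 26.52
eef_pos: [537.7, -313.8, 64.4]
orientation: [1.177, 1.245, -1.14]
force: [0.2, 0.3, -2.2]
finger_gap: 0.156
```

```bash
python3 go.py 534 -313.4 62 4.07
python3 - <<'E'
from tri import *
print(telemetry.read_state()['torque'])
im,d=snap('scene','st3'); cv2.imwrite('pics/st3c.png',cv2.resize(im[170:220,160:220,::-1],None,fx=10,fy=10,interpolation=cv2.INTER_CUBIC))
im,d=snap('top','st3t'); cv2.imwrite('pics/st3tc.png',cv2.resize(im[200:270,340:430,::-1],None,fx=7,fy=7,interpolation=cv2.INTER_CUBIC))
E
```

```text
clk 26.525 pos [ 537.7 -313.8   64.4] yhead 3.98 tilt [-1.     0.014 -0.018] gap 0.156 F [ 0.2  0.3 -2.2]
tool units [ 0.039 -0.062 -0.009] norm 0.07 turn -0.09
[-0.01474855  0.02032558  0.04151896]
```

View pics/st3c.png

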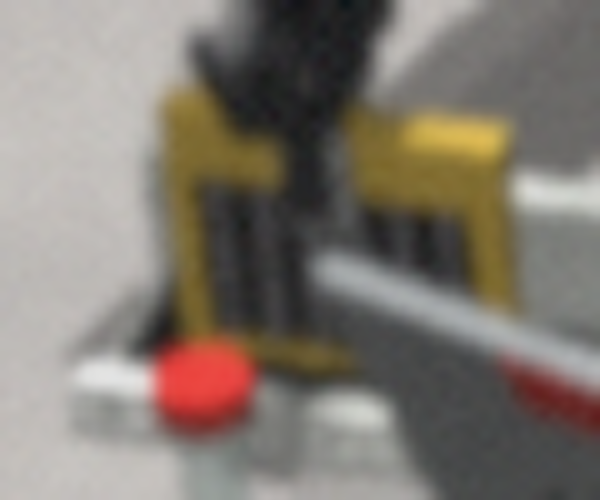

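View pics/st3tc.png

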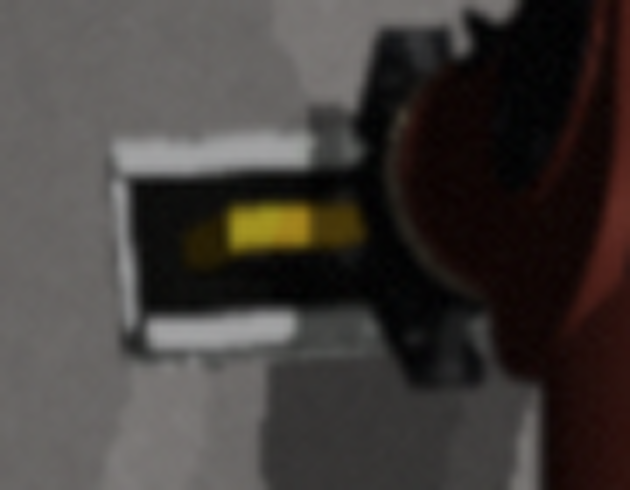

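Run:
```python
from st import *
print('tcp',tost([537.7,-313.8,64]))
for uv in((183,205),(195,207.8)):
  for z in(4,8,12,16,20): print(z,tost(ray('scene',*uv,z))[:2],end=' ')
  print()
t=np.load('pics/st3t.npy');print([tost(P('top',u,232,np.median(t[231:234,u-1:u+2]))) for u in(374,378,382)])
print('base',[tost(P('top',u,v,np.median(t[v-1:v+2,u-1:u+2]))) for u,v in((363,235),(363,240),(366,229))])
t0=np.load('pics/top0.npy');print('base0',[tost(P('top',u,v,np.median(t0[v-2:v+3,u-2:u+3]))) for u,v in((370,235),(385,235),(400,232))])
# top ridge
print('ridge', [tost(ray('top',340+u/7,200+v/7,100)) for u,v in((230,205),(310,205),(230,248),(310,248))])
j=telemetry.read_state();print(j['joint_pos'],j['effort'])
```

```text
tcp [ 0.9 -2.1 64. ]
4 [ -0.  -42.2] 8 [  5.  -39.9] 12 [ 10.  -37.5] 16 [ 15.  -35.1] 20 [ 20.  -32.8] 
4 [5.8 0.4] 8 [10.8  2.6] 12 [15.8  4.7] 16 [20.8  6.9] 20 [25.8  9.1] 
[array([ -0.2,  51.1, 101.9]), array([-0.6, 40.3, 99.9]), array([ -1.3,  30.1, 100.8])]
base [array([ 1.6, 62.8, 10.5]), array([-12.3,  63.8,   9.6]), array([18. , 52.6,  9.1])]
base0 [array([ 0.5, 43.1,  9.8]), array([-1.9,  1.1,  9.6]), array([  4.1, -41.5,  10.2])]
ridge [array([  7.2,  53. , 100. ]), array([  5.5,  23.4, 100. ]), array([ -8.7,  54.4, 100. ]), array([-10.4,  24.9, 100. ])]
[ 1.01322866  0.51044418 -0.69979262  1.68474722  0.34111152  1.07230987
  0.28262093] [-1.28876802e+00 -6.26841187e+01 -1.26614687e+01 -3.22401524e+01
 -4.49782843e-01  1.95482480e-01  2.45808435e-03]
```

Request:
{"method": "arm_command", "body": {"deltas": [[-1, 0, 0, 0, 0], [-1, 0, 0, 0, 0], [-1, 0, 0, 0, 0], [-1, 0, 0, 0, 0], [-1, 0, 0, 0, 0]]}}

```text
clock: 27.25
eef_pos: [537.4, -313.8, 62.2]
orientation: [1.178, 1.246, -1.14]
force: [0.6, -0.5, -1.5]
finger_gap: 1.002
```

```bash
python3 go.py 534 -313.4 62 4.07
python3 - <<'E'
from tri import *
im,d=snap('scene','st4'); cv2.imwrite('pics/st4c.png',cv2.resize(im[140:220,150:230,::-1],None,fx=7,fy=7,interpolation=cv2.INTER_CUBIC))
im,d=snap('top','st4t'); cv2.imwrite('pics/st4tc.png',cv2.resize(im[200:270,340:430,::-1],None,fx=7,fy=7,interpolation=cv2.INTER_CUBIC))
E
```

```text
clk 27.25 pos [ 537.4 -313.8   62.2] yhead 3.97 tilt [-1.     0.013 -0.019] gap 1.002 F [ 0.6 -0.5 -1.5]
tool units [ 0.003 -0.057 -0.01 ] norm 0.06 turn -0.1
```

View pics/st4c.png

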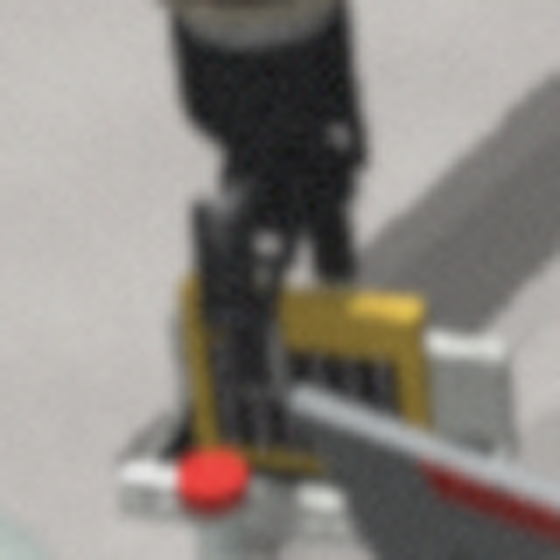

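View pics/st4tc.png

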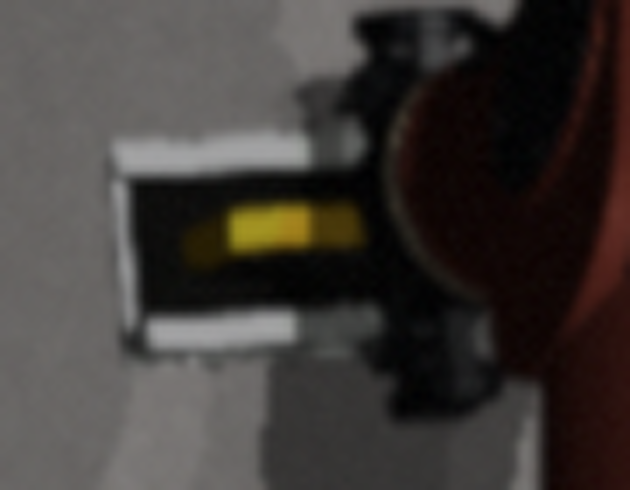

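Request:
{"method": "arm_command", "body": {"deltas": [[-1, 0, -0.25, 0, 0], [-1, 0, -0.25, 0, 0], [-1, 0, -0.08, 0, 0], [-1, 0, -0.08, 0, 0], [-1, 0, -0.08, 0, 0]]}}

```text
clock: 27.98
eef_pos: [489.5, -317.5, 61.8]
orientation: [1.178, 1.246, -1.141]
force: [-0.9, 0.4, 0.0]
finger_gap: 1.002
```

```bash
python3 go.py 534 -313.4 62 4.07
python3 - <<'E'
from tri import *
im,d=snap('scene','st5'); cv2.imwrite('pics/st5c.png',cv2.resize(im[140:220,150:230,::-1],None,fx=7,fy=7,interpolation=cv2.INTER_CUBIC))
im,d=snap('top','st5t'); cv2.imwrite('pics/st5tc.png',cv2.resize(im[200:270,340:430,::-1],None,fx=7,fy=7,interpolation=cv2.INTER_CUBIC))
E
```

```text
clk 27.975 pos [ 489.5 -317.5   61.8] yhead 3.93 tilt [-1.     0.013 -0.018] gap 1.002 F [-0.9  0.4  0. ]
tool units [ 0.006  0.745 -0.016] norm 0.74 turn -0.14
```

View pics/st5c.png

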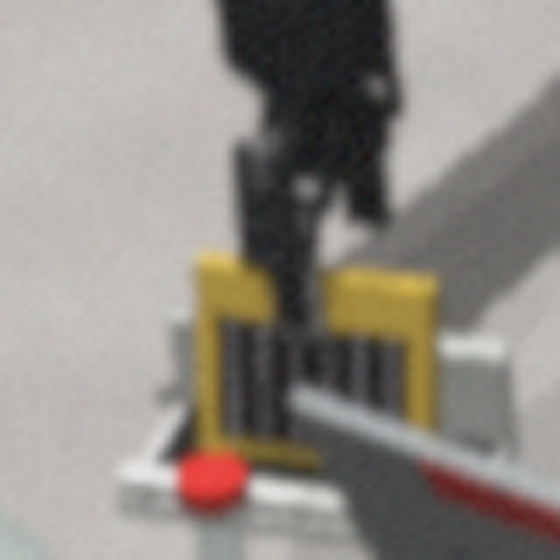

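View pics/st5tc.png

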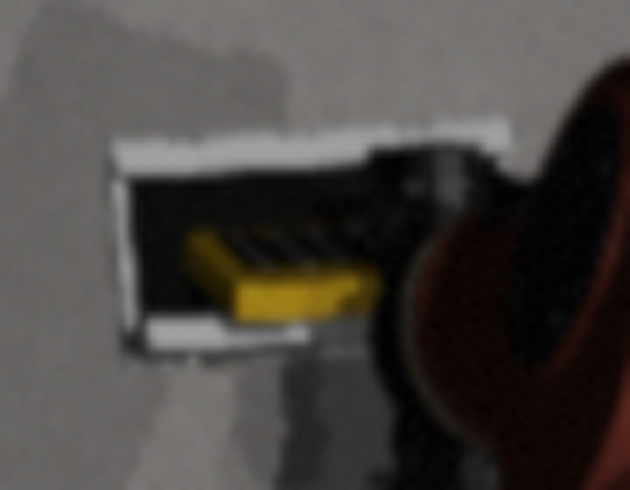

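Request:
{"method": "arm_command", "body": {"deltas": [[-1, 0, -0.1, 0, 0], [-1, 0, 0, 0, 0], [-1, 0, 0.15, 0, 0], [-1, 0, 0.15, 0, 0], [-1, 0, 0, 0, 0]]}}

```text
clock: 28.7
eef_pos: [503.4, -316.1, 62.0]
orientation: [1.178, 1.246, -1.139]
force: [-0.3, -0.1, -0.2]
finger_gap: 1.002
```

```bash
python3 go.py 534 -313.4 62 4.07
python3 - <<'E'
from tri import *
im,d=snap('scene','st6'); cv2.imwrite('pics/st6c.png',cv2.resize(im[140:220,150:230,::-1],None,fx=7,fy=7,interpolation=cv2.INTER_CUBIC))
im,d=snap('top','st6t'); cv2.imwrite('pics/st6tc.png',cv2.resize(im[200:270,340:430,::-1],None,fx=7,fy=7,interpolation=cv2.INTER_CUBIC))
E
```

```text
clk 28.7 pos [ 503.4 -316.1   62. ] yhead 3.96 tilt [-1.     0.014 -0.019] gap 1.002 F [-0.3 -0.1 -0.2]
tool units [ 0.007  0.512 -0.01 ] norm 0.51 turn -0.11
```

```bash
cat > pan.py <<'E'
from st import *
import sys
def pts(cam,f):
    im=cv2.imread(f'pics/{f}.png');d=np.load(f'pics/{f}.npy');h=cv2.cvtColor(im,cv2.COLOR_BGR2HSV)
    m=(h[...,0]>17)&(h[...,0]<33)&(h[...,1]>120)&(h[...,2]>35)
    out=[]
    for v,u in zip(*np.nonzero(m)):
        p=P(cam,u,v,float(d[v,u])); q=tost(p)
        if abs(q[0])<90 and abs(q[1])<90: out.append(np.r_[q,u,v])
    return np.array(out)
for cam,f in (('top',sys.argv[1]+'t'),('scene',sys.argv[1])):
    p=pts(cam,f); print(cam,len(p))
    for lo in range(-70,80,20):
        q=p[(p[:,1]>=lo)&(p[:,1]<lo+20)]
        if len(q): print(' y',lo,len(q),'x',np.percentile(q[:,0],[5,50,95]).round(0),'z',np.percentile(q[:,2],[5,50,95]).round(0))
    # face fit
    for zlo in range(0,110,15):
        q=p[(p[:,2]>=zlo)&(p[:,2]<zlo+15)]
        if len(q)>2: print(' z',zlo,len(q),'x med',np.median(q[:,0]).round(1),'ymin/max',np.percentile(q[:,1],[3,97]).round(0))
E
for f in st4 st5 st6; do echo == $f; python3 pan.py $f; done
```

```text
== st4
top 158
 y -10 15 x [-8. 14. 16.] z [  6.  12. 101.]
 y 10 50 x [-8. -1. 17.] z [  9. 100. 103.]
 y 30 56 x [-9. -3.  7.] z [ 57. 101. 104.]
 y 50 37 x [-8. -2.  4.] z [ 39.  83. 102.]
 z 0 20 x med 15.8 ymin/max [-8. 34.]
 z 30 4 x med -1.4 ymin/max [55. 56.]
 z 45 3 x med -3.1 ymin/max [55. 55.]
 z 60 9 x med -6.8 ymin/max [14. 56.]
 z 75 12 x med -6.8 ymin/max [14. 56.]
 z 90 106 x med -1.9 ymin/max [ 9. 55.]
scene 260
 y -70 14 x [ 5.  8. 10.] z [21. 40. 79.]
 y -50 33 x [ 5.  8. 12.] z [27. 60. 96.]
 y -30 12 x [ 7. 10. 73.] z [ 10.  15. 135.]
 y -10 47 x [-2.  8. 11.] z [ 77.  91. 101.]
 y 10 52 x [-3.  8. 11.] z [ 78.  94. 101.]
 y 30 72 x [-1.  7. 11.] z [ 55.  87. 102.]
 y 50 30 x [ 2.  7. 10.] z [ 50.  79. 101.]
 z 0 9 x med 9.0 ymin/max [-26.  -2.]
 z 15 11 x med 9.3 ymin/max [-54. -25.]
 z 30 11 x med 8.1 ymin/max [-53. -43.]
 z 45 22 x med 8.6 ymin/max [-51.  55.]
 z 60 26 x med 7.4 ymin/max [-52.  54.]
 z 75 76 x med 7.8 ymin/max [-49.  52.]
 z 90 102 x med 6.6 ymin/max [-46.  53.]
== st5
top 195
 y -10 20 x [-33. -25. -17.] z [ 84.  97. 101.]
 y 10 61 x [-35. -2
[... 1095 characters left out ...]
23.] z [76. 93. 98.]
 y 30 94 x [-44. -28.   5.] z [18. 88. 99.]
 y 50 51 x [-41. -22.   1.] z [25. 73. 96.]
 z 0 3 x med 6.4 ymin/max [38. 51.]
 z 15 16 x med 3.4 ymin/max [24. 54.]
 z 30 11 x med -4.5 ymin/max [44. 56.]
 z 45 15 x med -11.5 ymin/max [43. 55.]
 z 60 19 x med -21.1 ymin/max [33. 55.]
 z 75 47 x med -26.8 ymin/max [ 8. 55.]
 z 90 109 x med -37.3 ymin/max [ 8. 53.]Traceback (most recent call last):
  File "pan.py", line 12, in <module>
    p=pts(cam,f); print(cam,len(p))
  File "pan.py", line 8, in pts
    p=P(cam,u,v,float(d[v,u])); q=tost(p)
  File "h.py", line 7, in P
    c=optics.camera_info(n);K=np.array(c['mtx']);z=d
ValueError: time passes only in moves, steps and waits
```

Request:
{"method": "arm_command", "body": {"deltas": [[-1, -0.2, 0, 0, 0], [-1, -0.6, 0, 0, 0], [-1, -0.8, 0, 0, 0], [-1, -0.8, 0, 0, 0], [-1, 0, 0, 0, 0]]}}

```text
clock: 29.42
eef_pos: [500.1, -319.2, 213.2]
orientation: [1.178, 1.246, -1.14]
force: [0.7, -0.3, -0.6]
finger_gap: 1.002
```

```bash
sed -i 's/^def P(/import functools\noptics_ci=functools.lru_cache(None)(optics.camera_info)\ndef P(/; s/c=optics.camera_info(n)/c=optics_ci(n)/' h.py; python3 go.py 534 -313.4 300 4.07
python3 - <<'E'
from h import *
snap('scene','st7');snap('top','st7t')
E
python3 pan.py st7
```

```text
clk 29.425 pos [ 500.1 -319.2  213.2] yhead 3.95 tilt [-1.     0.013 -0.018] gap 1.002 F [ 0.7 -0.3 -0.6]
tool units [-1.437  0.589 -0.084] norm 1.56 turn -0.12
top 442
 y -70 22 x [-15.  -4.   6.] z [ 6. 22. 58.]
 y -50 73 x [-43. -30.   4.] z [18. 91. 98.]
 y -30 57 x [-42. -33. -23.] z [78. 93. 99.]
 y -10 66 x [-44. -34. -21.] z [74. 93. 99.]
 y 10 77 x [-43. -33.   4.] z [20. 93. 99.]
 y 30 95 x [-44. -28.   5.] z [18. 88. 99.]
 y 50 52 x [-41. -22.   1.] z [24. 73. 96.]
 z 0 16 x med 6.0 ymin/max [-69.  49.]
 z 15 27 x med 2.6 ymin/max [-56.  55.]
 z 30 22 x med -4.8 ymin/max [-53.  56.]
 z 45 22 x med -11.8 ymin/max [-53.  55.]
 z 60 29 x med -20.9 ymin/max [-50.  55.]
 z 75 103 x med -26.6 ymin/max [-44.  54.]
 z 90 218 x med -37.0 ymin/max [-44.  53.]
scene 403
 y -70 32 x [-29. -10.   6.] z [ 8. 41. 85.]
 y -50 88 x [-31. -18.   9.] z [19. 72. 95.]
 y -30 64 x [-32. -24.   8.] z [14. 83. 94.]
 y -10 49 x [-32. -25.   8.] z [17. 84. 94.]
 y 10 48 x [-33. -27. -19.] z [76. 87. 97.]
 y 30 78 x [-34. -23.  -7.] z [43. 81. 95.]
 y 50 44 x [-32. -18.  -5.] z [39. 68. 94.]
 z 0 12 x med 3.1 ymin/max [-69.  -7.]
 z 15 43 x med 6.9 ymin/max [-51.  -3.]
 z 30 28 x med -4.9 ymin/max [-54.  54.]
 z 45 37 x med -10.5 ymin/max [-54.  55.]
 z 60 40 x med -17.8 ymin/max [-53.  54.]
 z 75 167 x med -24.6 ymin/max [-48.  53.]
 z 90 76 x med -29.7 ymin/max [-44.  53.]
```

Run:
```python
from tri import *
im=cv2.imread('pics/st7t.png');h=cv2.cvtColor(im,cv2.COLOR_BGR2HSV);d=np.load('pics/st7t.npy')
m=(h[...,0]>5)&(h[...,0]<16)&(h[...,1]>180)&(h[...,2]>60);m[:,:110]=0;m[:,220:]=0;m[:190]=0;m[300:]=0
v,u=np.nonzero(m);print('orange px',len(u),u.min(),u.max(),v.min(),v.max())
w=(h[...,1]<60)&(h[...,2]>100);w[:,:125]=0;w[:,185:]=0;w[:195]=0;w[290:]=0
v2,u2=np.nonzero(w);print('steel px',len(u2),u2.min(),u2.max(),v2.min(),v2.max())
import sys
sys.path.insert(0,'.')
from fit import fit
vt=v2.min();ut=u2[v2<=vt+2].mean();vb=v.max();ub=u[v>=vb-2].mean()
q,_=fit([(135,0,17),(-45,0,30)],[(ut,vt),(ub,vb)],[480,320,0.2]);print(q)
M=(512.4,331.4,.1758);c,s=np.cos(M[2]),np.sin(M[2])
f=lambda p:((p[0]-M[0])*c+(p[1]-M[1])*s,-(p[0]-M[0])*s+(p[1]-M[1])*c)
print('origin',f(q),'tip',f((q[0]+135*np.cos(q[2]),q[1]+135*np.sin(q[2]))))
# cover underside from top view
pts=[]
for vv in range(90,200):
  for uu in range(240,360):
    if d[vv,uu]>0:
      p=P('top',uu,vv,float(d[vv,uu]));q=tohouse(p)
      if 60<q[0]<160 and abs(q[1])<75 and 130<q[2]<270: pts.append(q)
p=np.array(pts);print(len(p))
a=np.polyfit(p[:,2],p[:,0],1);print('dx/dz',a,'angle',np.pi/2+np.arctan(a[0]))
# glassware shift
a=cv2.imread('pics/top0.png').astype(int);df=np.abs(a-im).max(2)
for n,(x,y) in dict(fy=(172,163),bk=(128,180),fr=(370,168),fb=(420,180),jar=(464,207)).items(): print(n,np.median(df[y-15:y+15,x-15:x+15]))
```

```text
orange px 79 154 161 252 266
steel px 1515 125 184 195 289
[4.93506629e+02 3.16073340e+02 5.43082032e-02]
origin (np.float64(-21.28273533943397), np.float64(-11.786057280754163)) tip (np.float64(112.72217222316836), np.float64(-28.147131485659294))
2267
dx/dz [ 0.39341887 31.65064601] angle 1.9456164738385993
fy 12.0
bk 12.0
fr 12.0
fb 12.0
jar 81.0
```

Run:
```python
import cv2,numpy as np
a=cv2.imread('pics/scene0.png').astype(int);b=cv2.imread('pics/st7.png').astype(int);df=np.abs(a-b).max(2)
for n,(x,y) in dict(fy=(380,280),bk=(427,270),fr=(185,240),fb=(147,225),jar=(125,198)).items(): print(n,np.median(df[y-12:y+12,x-8:x+8]))
b2=cv2.imread('pics/b2.png').astype(int);r=(slice(205,270),slice(378,428));print('blade vs b2 diff',np.percentile(np.abs(b2-b).max(2)[r],[50,95]))
```

```text
fy 6.0
bk 5.0
fr 6.0
fb 6.0
jar 5.0
blade vs b2 diff [  7. 112.]
```

Request:
{"method": "arm_command", "body": {"deltas": [[-1, 0, 0, 0, 0], [-1, 0, 0, 0, 0]]}}

```text
clock: 29.78
eef_pos: [497.1, -318.1, 207.1]
orientation: [1.178, 1.255, -1.143]
force: [0.8, 0.3, -0.4]
finger_gap: 0.999
```

```bash
python3 -c "
from bench import env
print(env.sign_off())"
```

```text
the job is handed in; nothing more can be done
None
```

The job is done and handed in at about 30 s. I pried the cover open with the orange blade alone and laid the blade back on its mat. Then I lifted the panel out, stood it in the stand, released it upright and nudged it back against the tall wall with an open finger. The first blade grasp closed on air, because the reported tool height reads about 30 mm low. I corrected for that, and nothing was disturbed.

**Last checks:**
- **Panel:** it leans about 0.43 rad on the wall. It is square across its width, about 2 mm off the middle sideways, and the gripper is clear of it.
- **Cover:** it measures about 1.95 rad open.
- **Glassware:** in the final scene view it all looks unmoved against the start. The jar showed a mismatch in the top view, probably because the arm was covering it; the scene view shows it in place.
- **Blade:** after release I saw it lying wholly on the mat. My last automatic blade measurement is unreliable: its steel mask failed. In the last comparison of its area, most pixels matched the earlier picture but some differed strongly, probably where the arm's shadow had moved. I had used up the picture limit, so I could not look again.

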